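Find the bearing case that rattles and hold it out

TASK

A spanner lies across three sealed bearing cases in the tray, and in one of the cases the part has come loose: lay the spanner on the rubber tool mat, lengthways. Then try all three cases from the robot's left to right: lift each well clear of the tray, shake it briskly back and forth lengthways several times and stand it back in its own place before taking the next (the right-hand one can stay in hand if it is the one). Finish still holding the case that rattles, level and still, out beyond the tray's far rim and at least 15 cm above the bench for the inspector opposite, with the other two standing in their places and everything else left undisturbed.

Things in the scene. Friction and masses are not known exactly. Their poses are not given: they have to be found in the camera images.
- tray: shallow fixed sheet-steel parts tray, 200 (x) x 380 (y) x 14 mm, floor 3 mm thick, origin at the centre of its underside on the bench; x points from the robot's side to the far rim (100 mm from the origin). The cases' places are at tray x = -25 mm, y = +115 (left), 0 (middle), -115 mm (right), the case's length along the tray's x
- place_left (a point): the left case's place in the tray: where the centre of its underside stands, on the tray's floor 3 mm above the bench; axes as the tray
- place_middle (a point): the middle case's place in the tray: where the centre of its underside stands, on the tray's floor 3 mm above the bench; axes as the tray
- place_right (a point): the right case's place in the tray: where the centre of its underside stands, on the tray's floor 3 mm above the bench; axes as the tray
- case_left_mid (a point): centre (30 mm above the underside) of the left-hand of three identical sealed grey bearing cases (left is the robot's left, +y). A plain rigid closed box 100 mm long (its x; two steel latches on the end towards the robot) x 52 mm wide (its y; flat sides to grip) x 60 mm high, 0.24 to 0.58 kg without a loose part: the heaviest need not be the loose one
- case_middle_mid (a point): centre (30 mm above the underside) of the middle of three identical sealed grey bearing cases (left is the robot's left, +y). A plain rigid closed box 100 mm long (its x; two steel latches on the end towards the robot) x 52 mm wide (its y; flat sides to grip) x 60 mm high, 0.24 to 0.58 kg without a loose part: the heaviest need not be the loose one
- case_right_mid (a point): centre (30 mm above the underside) of the right-hand of three identical sealed grey bearing cases (left is the robot's left, +y). A plain rigid closed box 100 mm long (its x; two steel latches on the end towards the robot) x 52 mm wide (its y; flat sides to grip) x 60 mm high, 0.24 to 0.58 kg without a loose part: the heaviest need not be the loose one
- case_left: the left-hand case; origin at the centre of its underside, z up. In two cases the part is bedded fast; in one (it varies) a 0.22 kg ball can roll 52 mm lengthways: brisk 70 mm strokes lengthways (0.35 m/s) knock it from end to end, where it mostly stays, shifting the wrist moment by 0.1 N m; slow strokes hardly stir it, a tilt over 15 deg does. Grip at mid-height, 30 to 50 N: much harder, the knocks can turn it in the jaws
- case_middle: the middle case; origin at the centre of its underside
- case_right: the right-hand case; origin at the centre of its underside
- spanner_mid (a point): middle of the shaft (8 mm above the underside) of a steel spanner 310 mm long (its x: ring end 47 mm wide at +x, open jaw 55 mm wide at -x), shaft 22 mm wide (its y), 11 mm thick, ends 16 mm thick, 0.3 to 0.43 kg, balanced near this point. It lies across the lids of the three cases, its ends on the outer two, the shaft about 2.5 mm above the middle one's lid
- spanner: the same spanner; origin on its underside below the middle of the shaft
- mat: black ribbed rubber tool mat, fixed, 360 (its x) x 130 x 4 mm, origin at the centre of its underside on the bench; it lies to the left or the right of the tray
- axle_nut: loose hexagon axle nut, 36 mm across flats, 18 mm high, in the far part of the tray; bystander; origin at its underside
- race: loose bearing ring, 50 mm in diameter, 18 mm high, in the far part of the tray; bystander; origin at its underside
- gauge_stand: dial gauge on a magnet stand, 230 mm high, its dial 100 mm to the +y side of the post, beyond the tray on the left; bystander; origin under its base (50 x 60 mm)
- oil_can: round oil can, 68 mm in diameter, 162 mm high with its spout, beyond the tray on the right; bystander; origin at its underside
- socket: spanner socket standing on end, 41 mm in diameter, 48 mm high, in the far left corner of the tray; bystander; origin at its underside
- grease_jar: white jar with a steel cap, 60 mm in diameter, 55 mm high, beyond the tray on the right; bystander; origin at its underside
- calliper: vernier calliper, 225 mm long (its x), 8 mm thick, flat on the bench beyond the tray's far rim; bystander; origin at its underside
Things that resemble listed ones, but are neither listed nor needed, are in the scene too. What is shaped like the case_right but brown or green is not meant. What is shaped like the case_middle but turquoise is not meant.

How it is judged:
By the outcome, as a careful person would: the job done as asked, in the order asked, and still so for the second after the job is handed in, while the arm keeps its last pose, push and grip.
It also fails if it takes over 72 s, if anything falls off the work surface, if the arm or the gripper's body presses on something with over 40 N, if the wrist force passes 120 N, or if a joint passes its speed limit or range.

ROBOT

A 7-joint arm with a two-finger parallel gripper is mounted at the origin on the work surface. World frame = base frame: x ahead of the robot, y to its left, z up, the work surface at z = 0. Lengths are in m, angles in rad, forces in N, time in s.
With the tool pointing down it reaches from about 0.425 to 0.825 m from the base axis. Payload 3.6 kg.
Tool frame: the origin (TCP) lies at the very end of the fingers, on their centre line; the grasp point (between the pads) lies 19 mm behind it; z points along the fingers, y is the direction in which the jaws open and shut (so a half turn about z gives the same grasp; the last joint's range is limited). The gripper opens to 85 mm and grips with 20 to 120 N. Pads are 22 mm wide; open, the fingers measure 114 mm over their backs; the gripper's body (76 mm by 85 mm) begins 54 mm behind the grasp point. The pads swing forward as they close: fully open they stand 13 mm farther back than shut.
Start: joints at [-1.343, 0.615, -0.013, 1.423, 0.008, 1.103, -0.04], TCP at [0.163, 0.629, 0.231] pointing down, gripper open.
Joint ranges: [-3.12, 3.12], [-0.3, 2.06], [-1.34, 1.32], [0.26, 2.42], [-1.36, 4.5], [0.01, 1.98], [-2.84, 2.84]. Speed limits (rad/s): [2.79, 2.79, 3.14, 3.14, 3.14, 3.14, 3.14].

INTERFACE

Orientations are given as a rotation vector (axis times angle).
In Python, from rig import get_state, grab_frame, hand_in gives the robot as it stands.
- The arm moves only by the tool carry_out, never from a script. Its argument "series" is a list of rows, each a list of 3 entries, a list of its own where there are three numbers: the shift along the tool's x, y, z as a fraction of full scale, then the turn, a rotation vector about the tool's x, y, z as a fraction of full scale, then the closure, from -1 (fully open) to 1 (shut), so that 0 is half open. A call has 1 to 5 rows; each row is the pose to reach, as a shift and turn from the pose commanded when the call began, along the tool's axes at that moment, turning the shorter way round; what a row does not reach only later rows make up. Full scale, the value 1, is 0.4 m for a shift and pi rad for a turn. A row lasts 1/10 s, in which the tool goes at most 50 mm and 8.59 degrees, less where a joint would pass 70% of its speed; a pose out of reach is approached as far as the arm can. A call with a number of a shift or a turn outside -1 to 1 is refused whole. A call with a gripper value outside its range is refused whole. The fingers move at their own pace and stop on an object; "grip_force" is the grip in N (left out, the last holds). Time passes only in rows, so rows that repeat a pose let the fingers close. It gives the time, the measured TCP pose, the force and the opening at its end, in the units of the state.
- get_state(): the state, without advancing time (a new reading comes with each control period).
- grab_frame(name): name is "scene" or "top"; returns a dict with "pixels" (480x640x3 uint8, red, green, blue), "camera_matrix" (3x3 intrinsics, pixels), "T" (4x4, takes a point from camera to world coordinates). Camera axes: x right, y up, looking along -z (the intrinsics and any distortion apply to the point x, -y, -z); pixel columns grow to the right and rows downward; lengths in m; the calibration is good to about 2 mm. A picture is of the moment at which its call begins. There is no depth.
- hand_in(): hands the job in, once; it reports no verdict.
The state is a dict: "time": time; "q": joint angles; "qvel": joint speeds; "tau": joint torques, N m; "ee_pos": TCP position; "eef_rot": TCP orientation; "force": force on the tool from outside, world axes, zero at the start; "moment": the same for the moment, N m; "opening": finger opening in m.
Only numpy, scipy, OpenCV 4.12 (cv2) and the standard library are available. Lean on these libraries where they do the work, as an engineer would, in place of code of your own. Each camera call takes 0.05 s, during which the arm holds its last target.

## Working session

There is one attempt and no reset: what is moved stays moved. The work goes in short steps, Python scripts to look and compute and a tool call to move; the robot and the scene stay as the last step left them, time stands still between calls to the robot, and variables do not carry over. Pictures are saved under pics/ and viewed, and the job is handed in when it is done.

Besides the shell and the picture viewer there is one more tool, called after ">>>" in YAML: its name, and indented under it one key for each argument. carry_out: Moves the arm, as the interface text tells. Shift numbers are shares of 0.4 m and turn numbers shares of pi rad, none past 1 either way. Its arguments: {"type":"object","properties":{"series":{"type":"array"},"grip_force":{"type":"number"}},"required":["series"]}

```bash
ls; mkdir -p pics; python3 - <<'E'
from rig import get_state, grab_frame
import cv2,numpy as np
s=get_state()
for k,v in s.items(): print(k,v)
for n in ("scene","top"):
    f=grab_frame(n); cv2.imwrite(f"pics/{n}0.png",f["pixels"][:,:,::-1]); print(n,f["camera_matrix"],f["T"],[k for k in f])
E
```

```text
pics
time 0.0
q [-1.34349296  0.61592722 -0.01261965  1.42490017  0.00810452  1.10342489
 -0.04041852]
qvel [ 0.00076713 -0.00035142 -0.00182998  0.00045205  0.00061237 -0.0008882
 -0.00146325]
tau [ 1.74132592e-04 -4.69212091e+01  2.59091053e-01 -1.71029145e+01
  9.89364402e-03  9.66148189e-03  5.30516516e-06]
ee_pos [0.16300358 0.62843124 0.23013254]
eef_rot [-0.39748506 -3.11605095  0.00407309]
force [-0.02800817  0.39806107 -0.21637025]
moment [-0.01203994 -0.00931103  0.0356135 ]
opening 0.08589420807506942
scene [[553.42568014   0.         323.70197456]
 [  0.         553.42568014 241.35902812]
 [  0.           0.           1.        ]] [[ 0.81701596 -0.29962764  0.49265424  1.09048962]
 [ 0.57658193  0.43368151 -0.69244034 -0.83319453]
 [-0.00618077  0.84979034  0.5270846   0.71306974]
 [ 0.          0.          0.          1.        ]] ['pixels', 'camera_matrix', 'T']
top [[572.65649283   0.         315.29508051]
 [  0.         572.65649283 238.29854529]
 [  0.           0.           1.        ]] [[-1.29665739e-02  9.79780917e-01 -1.99652754e-01  1.86501772e-01]
 [-9.99915088e-01 -1.24462954e-02  3.86085424e-03  1.49797542e-02]
 [ 1.29785416e-03  1.99685863e-01  9.79859108e-01  1.59584083e+00]
 [ 0.00000000e+00  0.00000000e+00  0.00000000e+00  1.00000000e+00]] ['pixels', 'camera_matrix', 'T']
```

View pics/scene0.png

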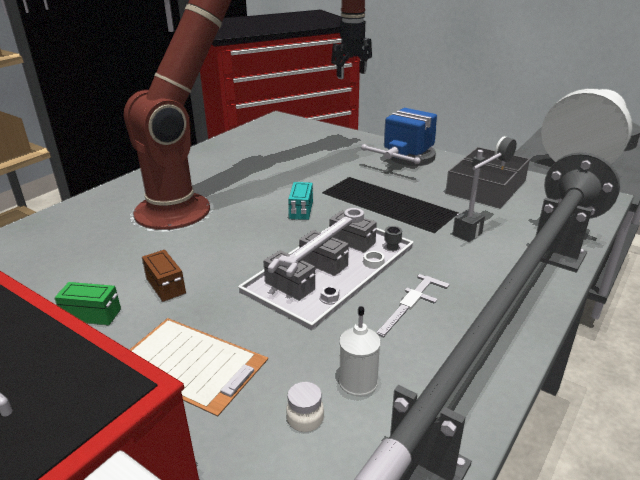

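View pics/top0.png

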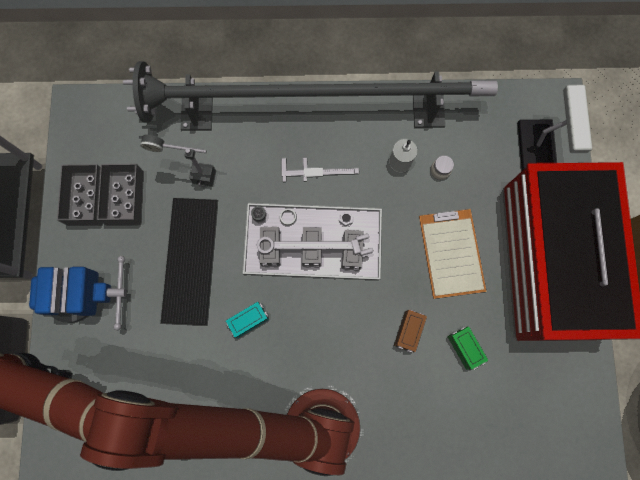

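The top view shows the tray at about px (245–382, 205–279) with the spanner across three cases, its ring end on the left at (265,245). The mat is on the left at (160–217, 198–325) and the gauge stand at (203,175). Next I'll enlarge these areas.

```bash
cat > h.py <<'E'
import cv2,numpy as np
from rig import get_state, grab_frame
from scipy.spatial.transform import Rotation as R
from scipy.optimize import least_squares
CAL={}
def cam(n):
    f=grab_frame(n); return f["pixels"][:,:,::-1].copy(),f["camera_matrix"],f["T"]
def ray(K,T,u,v):
    d=np.array([(u-K[0,2])/K[0,0],-(v-K[1,2])/K[1,1],-1.0]); return T[:3,3],T[:3,:3]@d
def onz(K,T,u,v,z):
    o,d=ray(K,T,u,v); return o+d*(z-o[2])/d[2]
def proj(K,T,p):
    c=T[:3,:3].T@(np.asarray(p)-T[:3,3]); return np.array([K[0,0]*c[0]/-c[2]+K[0,2],K[1,1]*(-c[1])/-c[2]+K[1,2]])
def crop(img,x0,y0,x1,y1,s,name,grid=10):
    c=cv2.resize(img[y0:y1,x0:x1],None,fx=s,fy=s,interpolation=cv2.INTER_CUBIC)
    for u in range((x0//grid+1)*grid,x1,grid):
        cv2.line(c,((u-x0)*s,0),((u-x0)*s,5),(0,0,255),1); cv2.putText(c,str(u),((u-x0)*s-10,15),0,.35,(0,0,255),1)
    for v in range((y0//grid+1)*grid,y1,grid):
        cv2.line(c,(0,(v-y0)*s),(5,(v-y0)*s),(0,0,255),1); cv2.putText(c,str(v),(6,(v-y0)*s+4),0,.35,(0,0,255),1)
    cv2.imwrite("pics/"+name,c)
E
python3 - <<'E'
from h import *
a=cv2.imread("pics/top0.png"); b=cv2.imread("pics/scene0.png")
crop(a,238,195,392,288,5,"c_top_tray.png")
crop(a,150,190,230,335,4,"c_top_mat.png")
crop(b,235,195,425,330,4,"c_scene_tray.png")
E
```

```text
(no output)
```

View pics/c_top_tray.png

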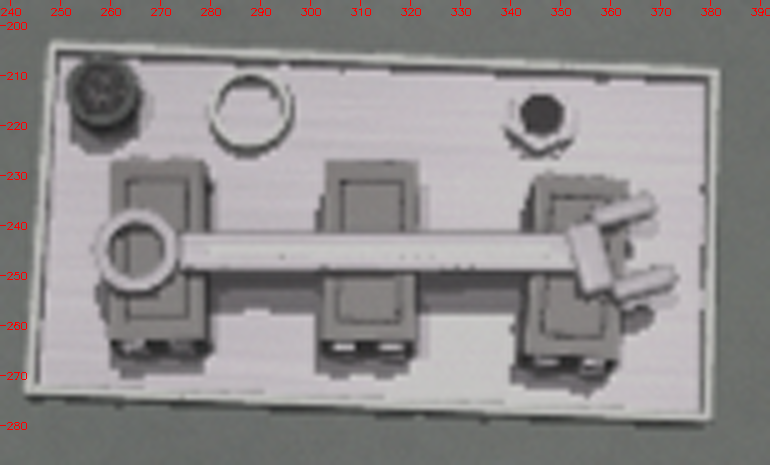

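View pics/c_top_mat.png

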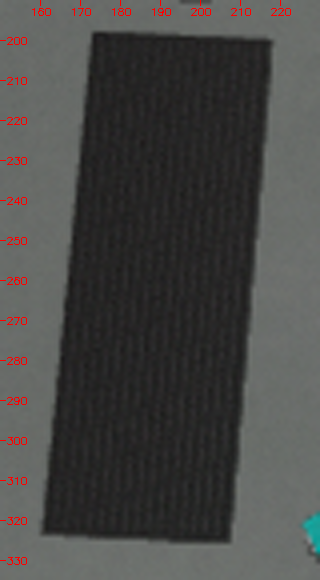

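View pics/c_scene_tray.png

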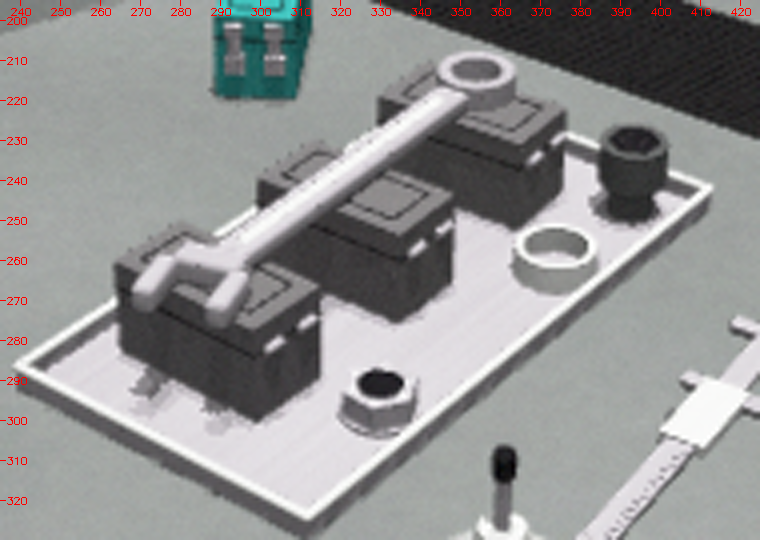

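```bash
cat > est.py <<'E'
from h import *
f=grab_frame("top"); KT,TT=f["camera_matrix"],f["T"]; f=grab_frame("scene"); KS,TS=f["camera_matrix"],f["T"]
t=lambda l:np.array(l)/5+np.array([238,195])
m=lambda l:np.array(l)/4+np.array([150,190])
s=lambda l:np.array(l)/4+np.array([235,195])
def fit(obj,tp,sp,z):
    # obj: local xy corners, all at world z
    def res(p):
        c,sn=np.cos(p[2]),np.sin(p[2]); r=[]
        for (K,T,pts) in ((KT,TT,tp),(KS,TS,sp)):
            for o,q in zip(obj,pts):
                if q is None or np.isnan(q[0]): continue
                w=[p[0]+c*o[0]-sn*o[1],p[1]+sn*o[0]+c*o[1],z]; r+=list(proj(K,T,w)-q)
        return r
    so=least_squares(res,[.5,0,0],loss="soft_l1"); return so.x,np.round(so.fun if False else res(so.x),1)
rect=lambda a,b:[(a,b),(a,-b),(-a,-b),(-a,b)]  # far-left, far-right, near-right, near-left
n=np.nan
P={}
P['tray']=fit(rect(.1,.19),t([(50,41),(719,69),(712,420),(25,396)]),s([(715,187),(307,524),(14,366),(n,n)]),.014)
P['mat']=fit(rect(.18,.065),m([(93,32),(273,40),(231,542),(41,533)]),[],.004)
P['L']=fit(rect(.05,.026),t([(110,160),(207,160),(209,340),(110,340)]),s([(567,108),(515,142),(378,95),(n,n)]),.063)
P['M']=fit(rect(.05,.026),t([(325,160),(417,160),(416,340),(323,340)]),s([(453,203),(394,235),(258,182),(318,141)]),.063)
P['R']=fit(rect(.05,.026),t([(537,176),(628,181),(618,366),(524,357)]),s([(321,290),(252,330),(115,265),(183,222)]),.063)
for k,(p,r) in P.items(): print(k,np.round(p,4),"deg",round(np.degrees(p[2]),1),r)
x,y,a=P['tray'][0]
for nm,yy in (('pl',.115),('pm',0),('pr',-.115)):
    print(nm,np.round([x-.025*np.cos(a)-yy*np.sin(a),y-.025*np.sin(a)+yy*np.cos(a)],4))
# spanner shaft edges, top z = .063+.0025+.011 ; 
z=.0745
for q in t([(185,233),(185,268),(560,233),(560,270),(138,251)]): print(np.round(onz(KT,TT,*q,z),4))
for q in s([(475,70)]): print('ring scene',np.round(onz(KS,TS,*q,.079),4))
E
python3 est.py
```

```text
tray [ 0.5036  0.0161 -0.052 ] deg -3.0 [-0.4  0.  -1.1 -0.5 -0.8 -1.   0.1 -1.5 -1.7  0.8 -0.7 -0.9 -0.5  0.7]
mat [ 0.4523  0.3621 -0.0612] deg -3.5 [-0.  -0.5  0.  -0.4 -0.2  0.4  0.2  0.4]
L [0.4831 0.1345 0.0027] deg 0.2 [-0.2 -0.2 -0.6 -0.5 -0.9 -0.5 -0.3 -0.2 -1.5  0.  -0.1  0.8 -1.7  0.4]
M [ 0.4823  0.0184 -0.0422] deg -2.4 [-0.  -0.9  0.5 -0.3 -0.3 -0.3 -0.9 -0.9 -0.3 -1.8  0.4  0.5 -1.4 -1.
 -1.9 -0.2]
R [ 0.4723 -0.0932 -0.088 ] deg -5.0 [-0.8 -1.4 -0.1 -1.  -0.2 -2.  -0.6 -1.6 -0.9 -0.8 -0.6  0.4 -1.2 -1.
 -1.1 -0.4]
pl [0.4846 0.1322]
pm [0.4786 0.0174]
pr [ 0.4727 -0.0975]
[0.4887 0.1182 0.0745]
[0.4695 0.1182 0.0745]
[ 0.4862 -0.0849  0.0745]
[ 0.4658 -0.0844  0.0745]
[0.4791 0.1436 0.0745]
ring scene [0.4816 0.1464 0.079 ]
```

```bash
cat >> h.py <<'E'
def plan(pos,yaw,grip=None):
    """pos TCP world, yaw = world yaw of tool y axis (deg), tool pointing down"""
    s=get_state(); R0=R.from_rotvec(s["eef_rot"]); p0=np.array(s["ee_pos"])
    best=None
    y=np.array([np.cos(np.radians(yaw)),np.sin(np.radians(yaw)),0]); z=np.array([0,0,-1.]); x=np.cross(y,z)
    Rt=R.from_matrix(np.stack([x,y,z],1)); d=R0.inv()*Rt
    sh=R0.inv().apply(np.array(pos)-p0)
    print("shift",np.round(sh/.4,4).tolist(),"turn",np.round(d.as_rotvec()/np.pi,4).tolist(),"mm %.0f deg %.1f rows>= %.1f"%(1e3*np.linalg.norm(sh),np.degrees(d.magnitude()),max(np.linalg.norm(sh)/.05,np.degrees(d.magnitude())/8.59)))
def st():
    s=get_state(); M=R.from_rotvec(s["eef_rot"]).as_matrix()
    print("t %.2f"%s["time"],"pos",np.round(s["ee_pos"],4),"yaw_y %.2f"%np.degrees(np.arctan2(M[1,1],M[0,1])),"z",np.round(M[:,2],4),"F",np.round(s["force"],2),"M",np.round(s["moment"],3),"open %.4f"%s["opening"],"q",np.round(s["q"],2))
E
sed -i 's#^t=.*#t=lambda l:(np.array(l)+.5)/5-.5+np.array([238,195])#;s#^m=.*#m=lambda l:(np.array(l)+.5)/4-.5+np.array([150,190])#;s#^s=.*#s=lambda l:(np.array(l)+.5)/4-.5+np.array([235,195])#' est.py
cat >> est.py <<'E'
print('ring L end',[np.round(onz(KT,TT,*q,.078),4) for q in t([(95,251),(138,251),(677,280),(656,203)])])
T2=lambda u,v,z:np.round(onz(KT,TT,u,v,z),3)
print('gauge base',T2(203,175,.03),'dial',T2(151,143,.2),'can top',T2(406,144,.16),'vise bar',T2(122,290,.1),'shaft',T2(315,93,.1))
E
python3 est.py; python3 -c "
from h import *
st()
for yaw in (-177.9,-1.5): plan([.478,.0125,.2],yaw)"
```

```text
tray [ 0.5037  0.0166 -0.0539] deg -3.1 [-0.1  0.3 -0.8  0.  -0.7 -0.5  0.2 -1.2 -1.1  1.1 -0.3 -0.7 -0.   0.8]
mat [ 0.4533  0.3632 -0.0611] deg -3.5 [-0.  -0.5  0.  -0.4 -0.2  0.4  0.2  0.4]
L [ 0.4834  0.1353 -0.0031] deg -0.2 [ 0.  -0.  -0.4 -0.2 -0.9 -0.2 -0.3  0.  -0.8  0.4  0.5  1.1 -1.   0.6]
M [ 0.4823  0.0191 -0.0445] deg -2.6 [ 0.2 -0.5  0.7  0.1 -0.2  0.1 -0.8 -0.5  0.2 -1.5  0.9  0.7 -0.8 -0.7
 -1.3  0.1]
R [ 0.4716 -0.0925 -0.0888] deg -5.1 [-0.7 -0.8  0.1 -0.4 -0.1 -1.3 -0.5 -1.  -0.6 -0.7 -0.3  0.5 -0.8 -0.9
 -0.7 -0.3]
pl [0.4849 0.1328]
pm [0.4787 0.018 ]
pr [ 0.4725 -0.0968]
[0.4899 0.1193 0.0745]
[0.4706 0.1193 0.0745]
[ 0.4873 -0.0838  0.0745]
[ 0.4669 -0.0833  0.0745]
[0.4803 0.1447 0.0745]
ring scene [0.4799 0.1474 0.079 ]
ring L end [array([0.4799, 0.1676, 0.078 ]), array([0.4796, 0.1444, 0.078 ]), array([ 0.46 , -0.146,  0.078]), array([ 0.5025, -0.136 ,  0.078 ])]
gauge base [0.694 0.327 0.03 ] dial [0.727 0.429 0.2  ] can top [ 0.731 -0.234  0.16 ] vise bar [0.36  0.517 0.1  ] shaft [0.908 0.005 0.1  ]
t 0.30 pos [0.1631 0.6289 0.2309] yaw_y 75.46 z [-2.e-04 -9.e-04 -1.e+00] F [ 0.44 -0.44  0.35] M [ 0.008 -0.013 -0.063] open 0.0857 q [-1.34  0.62 -0.01  1.42  0.01  1.1  -0.04]
shift [-1.1488, -1.2941, 0.0784] turn [-0.0002, -0.0003, -0.5924] mm 693 deg 106.6 rows>= 13.9
shift [-1.1488, -1.2941, 0.0784] turn [-0.0002, 0.0002, 0.4276] mm 693 deg 77.0 rows>= 13.9
```

```bash
python3 -c "
from h import *
plan([.40,.30,.22],35)"
```

```text
shift [-0.7796, -0.6473, 0.0278] turn [-0.0003, 0.0001, 0.2248] mm 405 deg 40.5 rows>= 8.1
```

>>> carry_out:
  series:
    - [[-0.39,-0.324,0.014],[0,0,0.112],-1]
    - [[-0.78,-0.647,0.028],[0,0,0.225],-1]
    - [[-0.78,-0.647,0.028],[0,0,0.225],-1]
    - [[-0.78,-0.647,0.028],[0,0,0.225],-1]
    - [[-0.78,-0.647,0.028],[0,0,0.225],-1]
  grip_force: 60

```text
time: 0.8
ee_pos: [0.3102, 0.4248, 0.2246]
eef_rot: [1.458, 2.782, 0.001]
force: [1.2, -1.0, 0.3]
opening: 0.0853
```

```bash
python3 -c "
from h import *
st();plan([.4786,.0123,.12],-0.9)"
```

```text
t 0.80 pos [0.3102 0.4248 0.2246] yaw_y 34.68 z [ 5.e-04  6.e-04 -1.e+00] F [ 1.15 -0.97  0.29] M [ 0.054 -0.033 -0.002] open 0.0853 q [-1.11  0.43  0.19  1.8  -0.1   0.92 -0.27]
shift [-1.0876, -0.2408, 0.2612] turn [0.0002, -0.0001, 0.1977] mm 458 deg 35.6 rows>= 9.2
```

>>> carry_out:
  series:
    - [[-0.9,-0.2,0.1],[0,0,0.1977],-1]
    - [[-0.9,-0.2,0.1],[0,0,0.1977],-1]
    - [[-0.9,-0.2,0.1],[0,0,0.1977],-1]
    - [[-0.9,-0.2,0.1],[0,0,0.1977],-1]
    - [[-0.9,-0.2,0.1],[0,0,0.1977],-1]

```text
time: 1.3
ee_pos: [0.4047, 0.1952, 0.1976]
eef_rot: [2.236, 2.207, 0.002]
force: [-0.0, 0.4, -0.1]
opening: 0.0858
```

```bash
python3 -c "
from h import *
st();plan([.4786,.0123,.12],-0.9)"
```

```text
t 1.30 pos [0.4047 0.1952 0.1976] yaw_y -0.75 z [ 1.e-03  5.e-04 -1.e+00] F [-0.04  0.39 -0.1 ] M [-0.016 -0.029 -0.006] open 0.0858 q [-0.78  0.37  0.39  2.03 -0.2   0.77 -0.29]
shift [-0.4548, 0.1906, 0.194] turn [0.0003, -0.0002, 0.0008] mm 212 deg 0.2 rows>= 4.2
```

>>> carry_out:
  series:
    - [[-0.455,0.19,0.12],[0,0,0.0008],-1]
    - [[-0.455,0.19,0.12],[0,0,0.0008],-1]
    - [[-0.455,0.19,0.12],[0,0,0.0008],-1]
    - [[-0.455,0.19,0.194],[0,0,0.0008],-0.2]
    - [[-0.455,0.19,0.194],[0,0,0.0008],-0.2]

```text
time: 1.8
ee_pos: [0.4785, 0.0086, 0.1183]
eef_rot: [2.243, 2.197, -0.004]
force: [-1.0, -0.2, -0.3]
opening: 0.0593
```

```bash
python3 - <<'E'
from h import *
for n in ("scene","top"):
    a,_,_=cam(n); crop(a,*((235,130,425,330,3) if n=="scene" else (238,190,392,288,5)),f"b_{n}.png")
st();plan([.4786,.0123,.0645],-0.9)
E
```

```text
t 1.90 pos [0.4779 0.0109 0.1186] yaw_y -1.09 z [-0.0025 -0.0017 -1.    ] F [ 0.29  0.31 -0.35] M [ 0.073  0.008 -0.012] open 0.0513 q [-0.29  0.54  0.33  2.04 -0.29  0.61  0.21]
shift [0.0037, 0.0021, 0.1353] turn [-0.0008, 0.0006, -0.001] mm 54 deg 0.3 rows>= 1.1
```

View pics/b_scene.png

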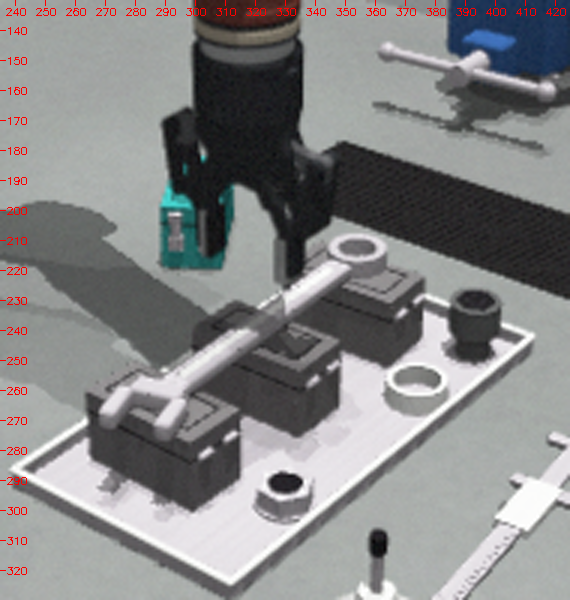

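The gripper is above the shaft with a finger on either side (px 305–300, 190–215). Descending.

>>> carry_out:
  series:
    - [[0.002,0.002,0.1],[0,0,0],-0.2]
    - [[0.002,0.002,0.128],[0,0,0],-0.2]
    - [[0.002,0.002,0.134],[0,0,0],-0.2]
    - [[0.002,0.002,0.134],[0,0,0],-0.2]

```text
time: 2.3
ee_pos: [0.4791, 0.0156, 0.0669]
eef_rot: [-2.235, -2.208, -0.001]
force: [0.3, 0.1, -0.8]
opening: 0.0511
```

```bash
python3 - <<'E'
from h import *
for n in ("scene","top"):
    a,_,_=cam(n); crop(a,*((265,190,365,280,6) if n=="scene" else (238,190,392,288,5)),f"d_{n}.png")
st();plan([.4786,.0123,.0645],-0.9)
E
```

```text
t 2.40 pos [0.4798 0.0152 0.0675] yaw_y -0.71 z [ 2.3e-03  3.0e-04 -1.0e+00] F [-0.54  0.45  0.39] M [-0.025 -0.018  0.002] open 0.0511 q [-0.26  0.62  0.27  2.08 -0.34  0.48  0.25]
shift [-0.0073, -0.0028, 0.0074] turn [0.0007, -0.0001, 0.001] mm 4 deg 0.2 rows>= 0.1
```

View pics/d_scene.png

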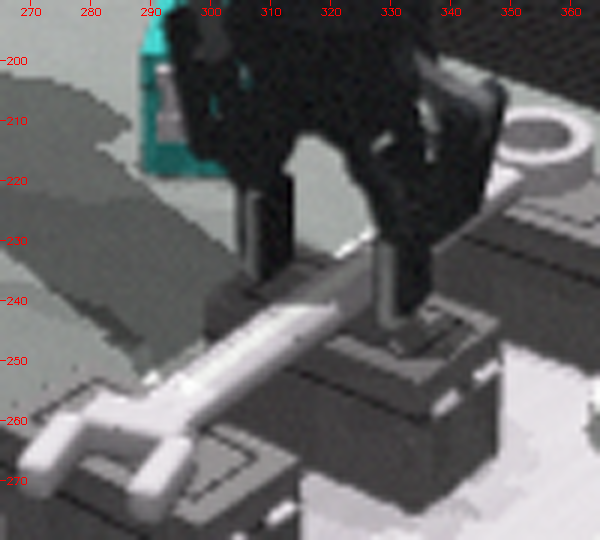

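>>> carry_out:
  series:
    - [[-0.006,-0.002,0.006],[0,0,0],-0.2]
    - [[-0.006,-0.002,0.006],[0,0,0],1]
    - [[-0.006,-0.002,0.006],[0,0,0],1]
    - [[-0.006,-0.002,0.006],[0,0,0],1]
    - [[-0.006,-0.002,0.006],[0,0,0],1]
  grip_force: 60

```text
time: 2.9
ee_pos: [0.4793, 0.0121, 0.0647]
eef_rot: [2.235, 2.205, 0.003]
force: [0.3, -0.0, 4.8]
opening: 0.0201
```

```bash
python3 - <<'E'
from h import *
for n in ("scene","top"):
    a,_,_=cam(n); crop(a,*((265,190,365,280,6) if n=="scene" else (238,190,392,288,5)),f"e_{n}.png")
st();plan([.4786,.0123,.0645],-0.9)
E
```

```text
t 3.00 pos [0.4793 0.0121 0.0647] yaw_y -0.78 z [ 0.0026 -0.     -1.    ] F [ 0.2  -0.81  5.85] M [-0.094 -0.057  0.04 ] open 0.0204 q [-0.25  0.63  0.26  2.08 -0.34  0.47  0.26]
shift [0.0005, -0.0017, 0.0005] turn [0.0008, -0.0, 0.0007] mm 1 deg 0.2 rows>= 0.0
```

View pics/e_scene.png

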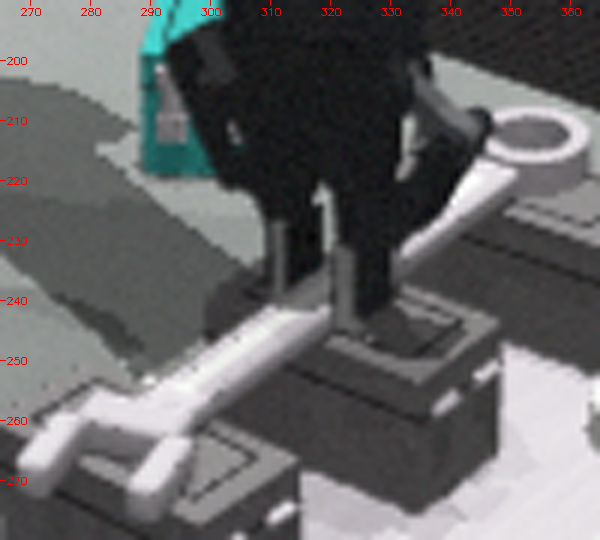

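Gripped at an opening of 20 mm. Lifting straight up.

>>> carry_out:
  series:
    - [[0,0,-0.03],[0,0,0],1]
    - [[0,0,-0.1],[0,0,0],1]
    - [[0,0,-0.2],[0,0,0],1]
    - [[0,0,-0.25],[0,0,0],1]
    - [[0,0,-0.25],[0,0,0],1]

```text
time: 3.5
ee_pos: [0.4793, 0.0123, 0.1657]
eef_rot: [2.234, 2.205, 0.006]
force: [1.0, -1.0, -4.1]
opening: 0.0202
```

```bash
python3 - <<'E'
from h import *
for n in ("scene","top"):
    a,_,_=cam(n); crop(a,*((225,130,425,330,3) if n=="scene" else (238,190,392,288,5)),f"f_{n}.png")
st();plan([.4533,.3632,.15],86.5)
E
```

```text
t 3.60 pos [0.4768 0.0126 0.1628] yaw_y -0.75 z [-2.5e-03  2.0e-04 -1.0e+00] F [-0.36  0.19 -4.  ] M [0.056 0.089 0.026] open 0.0204 q [-0.33  0.46  0.37  2.   -0.25  0.72  0.18]
shift [0.8756, -0.0702, 0.0325] turn [-0.0006, -0.0007, -0.4847] mm 352 deg 87.2 rows>= 10.2
```

View pics/f_scene.png

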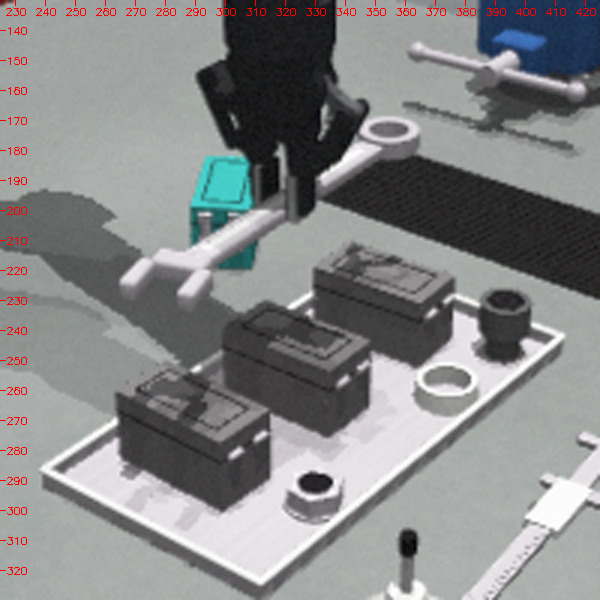

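View pics/f_top.png

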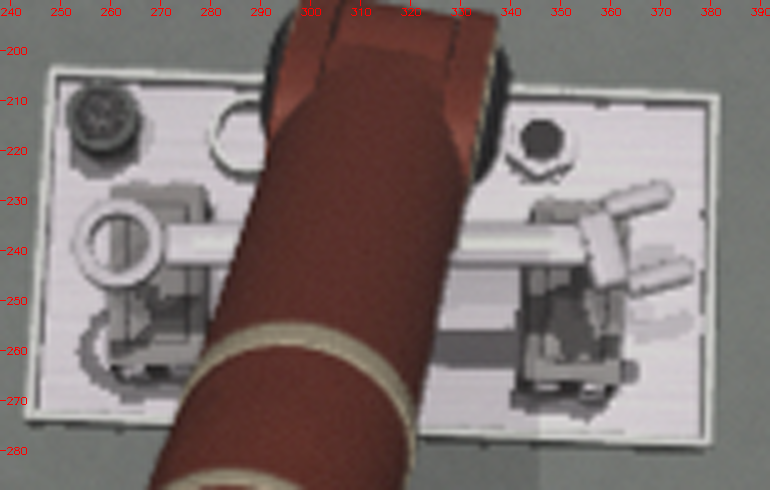

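The spanner hangs level in the jaws and the three cases are undisturbed. Next I'll carry it to the mat, turning it by +87°.

>>> carry_out:
  series:
    - [[0.09,-0.01,0],[0,0,-0.047],1]
    - [[0.18,-0.02,0],[0,0,-0.094],1]
    - [[0.27,-0.03,0],[0,0,-0.141],1]
    - [[0.35,-0.04,0],[0,0,-0.188],1]
    - [[0.43,-0.04,0],[0,0,-0.235],1]

```text
time: 4.1
ee_pos: [0.4617, 0.1853, 0.1613]
eef_rot: [-1.278, -2.865, 0.007]
force: [0.2, -0.0, -4.1]
opening: 0.0203
```

```bash
python3 - <<'E'
from h import *
st();plan([.4533,.3632,.15],86.5)
E
```

```text
t 4.10 pos [0.4617 0.1853 0.1613] yaw_y 41.92 z [-0.0064 -0.0021 -1.    ] F [ 0.18 -0.02 -4.07] M [ 0.013 -0.032 -0.022] open 0.0203 q [-0.53  0.48  0.16  1.94 -0.11  0.74  0.42]
shift [0.3448, 0.2817, 0.0274] turn [-0.0015, -0.0016, -0.2477] mm 178 deg 44.6 rows>= 5.2
```

>>> carry_out:
  series:
    - [[0.08,0.06,0],[0,0,-0.047],1]
    - [[0.16,0.12,0],[0,0,-0.094],1]
    - [[0.24,0.19,0],[0,0,-0.141],1]
    - [[0.32,0.26,0.01],[0,0,-0.188],1]
    - [[0.345,0.282,0.02],[-0.001,-0.001,-0.235],1]

```text
time: 4.6
ee_pos: [0.454, 0.3688, 0.1529]
eef_rot: [-0.148, -3.137, -0.007]
force: [-0.9, -0.5, -3.4]
opening: 0.02
```

>>> carry_out:
  series:
    - [[0,0,0],[0,0,-0.0127],1]
    - [[0,0,0],[0,0,-0.0127],1]
    - [[0,0,0],[0,0,-0.0127],1]

```text
time: 4.9
ee_pos: [0.4566, 0.361, 0.1537]
eef_rot: [0.11, 3.139, -0.003]
force: [-0.3, -0.5, -3.7]
opening: 0.0201
```

```bash
python3 - <<'E'
from h import *
for n in ("scene","top"):
    a,_,_=cam(n); crop(a,*((300,90,500,290,3) if n=="scene" else (150,180,260,335,4)),f"g_{n}.png")
st();plan([.4533,.3632,.02],86.5)
E
```

```text
t 5.00 pos [0.4572 0.3614 0.1548] yaw_y 86.00 z [ 2.5e-03 -4.0e-04 -1.0e+00] F [-0.15  0.24 -3.27] M [-0.008  0.007 -0.013] open 0.0202 q [-0.67  0.59 -0.06  1.72  0.05  0.83  0.75]
shift [0.0109, 0.0039, 0.337] turn [-0.0001, 0.0008, -0.0028] mm 135 deg 0.5 rows>= 2.7
```

View pics/g_scene.png

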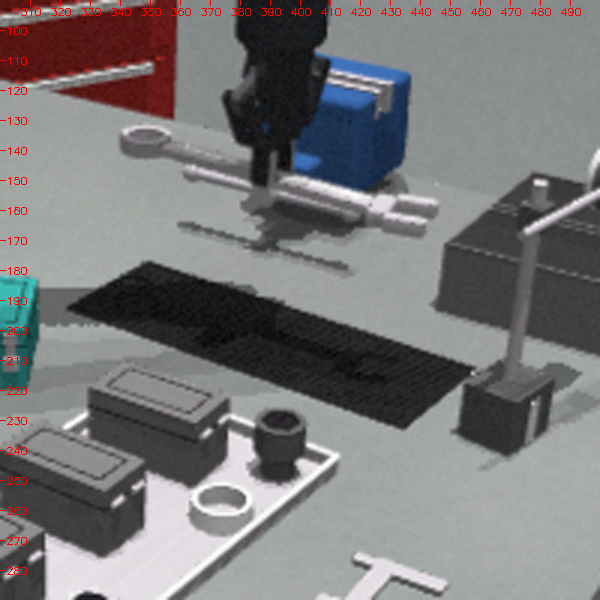

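View pics/g_top.png

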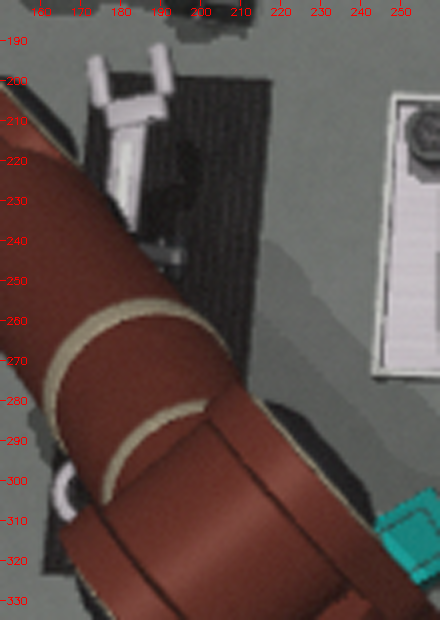

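The spanner is above the mat and parallel to it. Its parallax offset in the top view agrees with the 15 cm height. Descending.

>>> carry_out:
  series:
    - [[0.009,0.003,0.1],[0,0,-0.0028],1]
    - [[0.009,0.003,0.2],[0,0,-0.0028],1]
    - [[0.009,0.003,0.3],[0,0,-0.0028],1]
    - [[0.009,0.003,0.335],[0,0,-0.0028],1]
    - [[0.009,0.003,0.335],[0,0,-0.0028],1]

```text
time: 5.5
ee_pos: [0.4533, 0.3628, 0.0199]
eef_rot: [0.094, 3.14, -0.003]
force: [-0.1, 0.8, -3.0]
opening: 0.0202
```

```bash
python3 - <<'E'
from h import *
st();plan([.4533,.3632,.0062],86.5)
E
```

```text
t 5.50 pos [0.4533 0.3628 0.0199] yaw_y 86.58 z [ 4.0e-04 -2.2e-03 -1.0e+00] F [-0.09  0.81 -2.97] M [-0.06   0.04  -0.005] open 0.0202 q [-0.68  0.79 -0.05  1.81  0.07  0.54  0.74]
shift [0.0001, 0.0011, 0.0343] turn [-0.0007, 0.0002, 0.0004] mm 14 deg 0.1 rows>= 0.3
```

>>> carry_out:
  series:
    - [[0,0,0.02],[0,0,0],1]
    - [[0,0,0.03],[0,0,0],1]
    - [[0,0,0.034],[0,0,0],1]
    - [[0,0,0.034],[0,0,0],1]

```text
time: 5.9
ee_pos: [0.4548, 0.3645, 0.009]
eef_rot: [0.093, 3.135, 0.004]
force: [0.6, -0.2, -3.7]
opening: 0.0203
```

```bash
python3 - <<'E'
from h import *
a,_,_=cam("scene"); crop(a,300,130,480,250,4,"i_scene.png")
st()
E
```

```text
t 5.95 pos [0.4549 0.3645 0.009 ] yaw_y 86.62 z [ 0.0052  0.0022 -1.    ] F [ 0.01  0.7  -3.3 ] M [ 0.017  0.002 -0.002] open 0.0204 q [-0.69  0.8  -0.05  1.82  0.07  0.52  0.73]
```

View pics/i_scene.png

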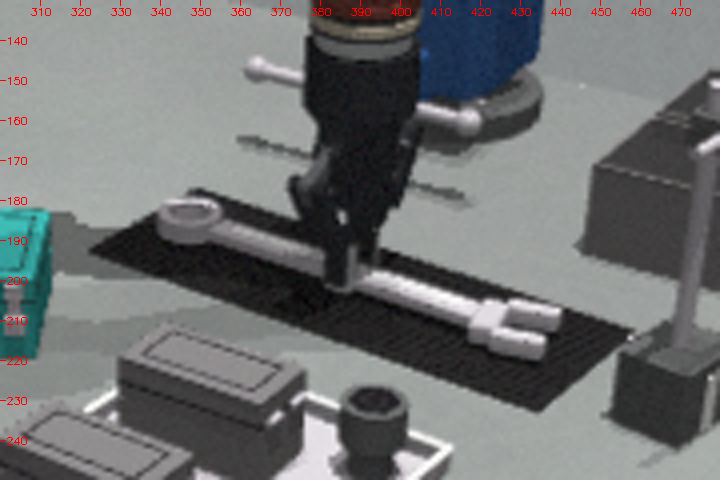

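>>> carry_out:
  series:
    - [[0.003,0.003,0.005],[0,0.001,0],1]
    - [[0.003,0.003,0.008],[0,0.001,0],1]
    - [[0.003,0.003,0.008],[0,0.001,0],1]

```text
time: 6.25
ee_pos: [0.4534, 0.366, 0.0058]
eef_rot: [0.092, 3.139, 0.004]
force: [-0.9, -0.0, 2.2]
opening: 0.0202
```

```bash
python3 - <<'E'
from h import *
st()
E
```

```text
t 6.25 pos [0.4534 0.366  0.0058] yaw_y 86.63 z [ 0.0014  0.0023 -1.    ] F [-0.92 -0.01  2.22] M [-0.104  0.319 -0.031] open 0.0202 q [-0.69  0.81 -0.05  1.82  0.07  0.52  0.73]
```

>>> carry_out:
  series:
    - [[0,0,0],[0,0,0],0.2]
    - [[0,0,0],[0,0,0],0]
    - [[0,0,0],[0,0,0],-0.2]
    - [[0,0,-0.03],[0,0,0],-0.2]
    - [[0,0,-0.15],[0,0,0],-0.5]

```text
time: 6.75
ee_pos: [0.4505, 0.3629, 0.0618]
eef_rot: [-0.092, -3.133, 0.009]
force: [1.0, 0.8, 0.1]
opening: 0.0635
```

```bash
python3 - <<'E'
from h import *
a,_,_=cam("scene"); crop(a,300,130,480,250,4,"j_scene.png")
st(); plan([.4533,.30,.2],86.5)
E
```

```text
t 6.80 pos [0.456  0.3676 0.0723] yaw_y 86.61 z [ 0.0079  0.0073 -0.9999] F [1.86 0.2  4.47] M [ 0.069 -0.083  0.013] open 0.0640 q [-0.68  0.71 -0.06  1.78  0.06  0.64  0.74]
shift [-0.0056, -0.1665, -0.3205] turn [0.0025, 0.0024, 0.0006] mm 144 deg 0.6 rows>= 2.9
```

View pics/j_scene.png

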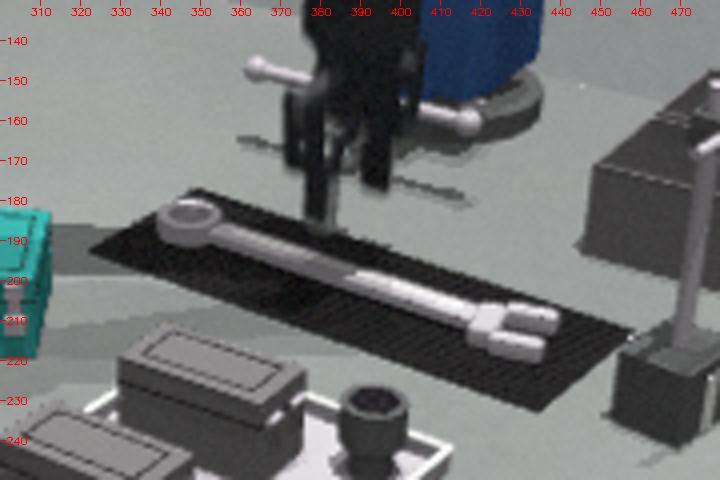

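The spanner lies on the mat lengthways (px 160–440, 180–225 in the crop's grid). Moving to the left case.

```bash
python3 - <<'E'
from h import *
a,_,_=cam("top"); crop(a,238,195,392,288,5,"k_top.png")
st(); plan([.4834,.1353,.15],89.5)
E
```

```text
t 6.85 pos [0.4569 0.3684 0.071 ] yaw_y 86.61 z [ 0.0105  0.0096 -0.9999] F [1.01 0.53 0.95] M [ 0.013 -0.084 -0.032] open 0.0642 q [-0.68  0.71 -0.06  1.79  0.06  0.64  0.74]
shift [-0.1026, -0.5757, -0.2023] turn [0.0032, 0.0032, -0.0161] mm 248 deg 3.0 rows>= 5.0
```

View pics/k_top.png

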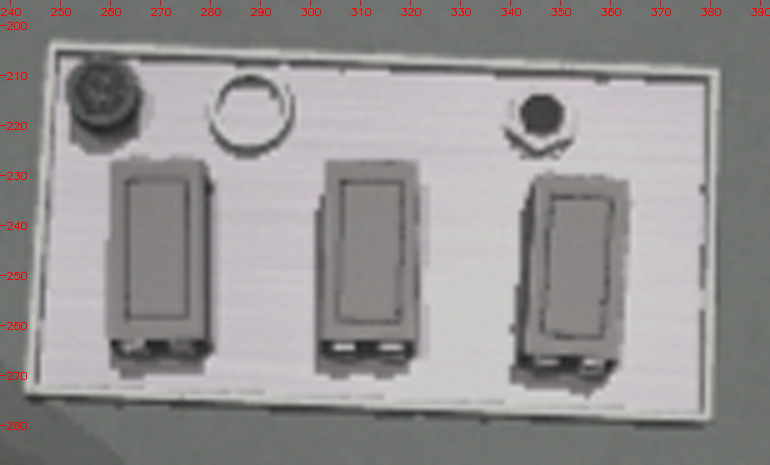

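```bash
cat > lids.py <<'E'
from h import *
def lids(img,K,T,show=True):
    g=img.astype(int); out=[]
    # unproject the region to z=.063 plane at 0.5 mm/px
    xs=np.arange(.40,.58,.0005); ys=np.arange(.20,-.17,-.0005)
    X,Y=np.meshgrid(xs[::-1],ys,indexing="ij")
    P=np.stack([X,Y,np.full_like(X,.063)],-1)-T[:3,3]; C=P@T[:3,:3]
    u=K[0,0]*C[...,0]/-C[...,2]+K[0,2]; v=K[1,1]*C[...,1]/C[...,2]+K[1,2]
    r=cv2.remap(img,u.astype(np.float32),v.astype(np.float32),cv2.INTER_CUBIC)
    gr=cv2.cvtColor(r,cv2.COLOR_BGR2GRAY); m=((gr>95)&(gr<165)).astype(np.uint8)*255
    m=cv2.morphologyEx(m,cv2.MORPH_OPEN,np.ones((9,9))); m=cv2.morphologyEx(m,cv2.MORPH_CLOSE,np.ones((25,25)))
    cs,_=cv2.findContours(m,cv2.RETR_EXTERNAL,cv2.CHAIN_APPROX_NONE)
    for c in cs:
        (cx,cy),(w,h),a=cv2.minAreaRect(c)
        if cv2.contourArea(c)<12000: continue
        if w>h: a-=90
        out.append((xs[-1]-cy*.0005,ys[0]-cx*.0005,-a,max(w,h)*.5,min(w,h)*.5)); print("x %.4f y %.4f yaw %.1f size %.0f x %.0f"%out[-1])
    cv2.imwrite("pics/lids.png",np.vstack([r,cv2.cvtColor(m,cv2.COLOR_GRAY2BGR)]))
if __name__=="__main__":
    a,K,T=cam("top"); cv2.imwrite("pics/lidsrc.png",a); lids(a,K,T)
E
python3 lids.py
```

```text
x 0.4607 y -0.0887 yaw -4.8 size 125 x 62
x 0.4712 y 0.0207 yaw -0.5 size 122 x 59
x 0.4828 y 0.1455 yaw -0.0 size 142 x 77
```

View pics/lids.png

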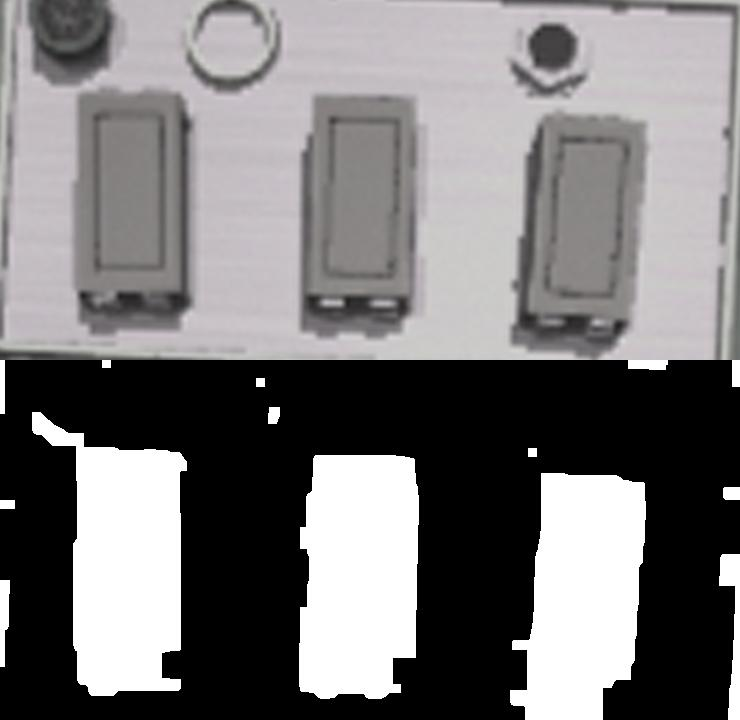

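The rectified top view gives these case poses:

| Case | x (m) | y (m) | Yaw (°) |
|---|---|---|---|
| Left | 0.4826 | 0.1353 | about 0 |
| Middle | 0.4814 | 0.0193 | -2 |
| Right | 0.4708 | -0.0933 | -4.8 |

These agree with the earlier fit.

>>> carry_out:
  series:
    - [[-0.02,-0.09,-0.12],[0,0,-0.016],-1]
    - [[-0.04,-0.2,-0.2],[0.001,0.001,-0.016],-1]
    - [[-0.06,-0.32,-0.2],[0.002,0.002,-0.016],-1]
    - [[-0.08,-0.44,-0.2],[0.002,0.002,-0.016],-1]
    - [[-0.1,-0.56,-0.2],[0.003,0.003,-0.016],-1]

```text
time: 7.4
ee_pos: [0.4789, 0.1458, 0.1451]
eef_rot: [-0.013, -3.133, 0.012]
force: [-0.4, -0.4, 0.1]
opening: 0.0853
```

>>> carry_out:
  series:
    - [[0,-0.01,0],[0,0,0],-1]
    - [[0,-0.01,0],[0,0,0],-1]

```text
time: 7.6
ee_pos: [0.479, 0.1415, 0.1446]
eef_rot: [-0.021, -3.132, 0.013]
force: [-0.8, -0.1, -0.4]
opening: 0.0854
```

```bash
python3 - <<'E'
from h import *
st(); plan([.4828,.1353,.08],89.8)
E
```

```text
t 7.60 pos [0.479  0.1415 0.1446] yaw_y 89.24 z [-0.0095 -0.0085 -0.9999] F [-0.75 -0.09 -0.36] M [ 0.066 -0.04  -0.038] open 0.0854 q [-0.26  0.51 -0.1   1.95  0.08  0.71  1.14]
shift [-0.0113, -0.0139, 0.1615] turn [-0.0027, -0.003, -0.0032] mm 65 deg 0.9 rows>= 1.3
```

>>> carry_out:
  series:
    - [[-0.011,-0.013,0.1],[-0.0027,-0.003,-0.003],-1]
    - [[-0.011,-0.013,0.1],[-0.0027,-0.003,-0.003],-1]
    - [[-0.011,-0.013,0.1],[-0.0027,-0.003,-0.003],-1]
    - [[-0.011,-0.013,0.1],[-0.0027,-0.003,-0.003],-1]

```text
time: 8.0
ee_pos: [0.4834, 0.14, 0.1057]
eef_rot: [-0.005, 3.14, 0.003]
force: [0.8, 1.2, 0.1]
opening: 0.0854
```

```bash
python3 - <<'E'
from h import *
a,_,_=cam("scene"); crop(a,290,130,430,270,4,"l_scene.png")
for i in range(3): st()
plan([.4828,.1353,.014],89.8)
E
```

```text
t 8.05 pos [0.4836 0.1398 0.1059] yaw_y 90.16 z [ 0.0027  0.0021 -1.    ] F [ 0.37  0.45 -0.28] M [-0.007 -0.011  0.032] open 0.0855 q [-0.26  0.57 -0.1   1.98  0.09  0.59  1.15]
t 8.05 pos [0.4836 0.1398 0.1059] yaw_y 90.16 z [ 0.0027  0.0021 -1.    ] F [ 0.37  0.45 -0.28] M [-0.007 -0.011  0.032] open 0.0855 q [-0.26  0.57 -0.1   1.98  0.09  0.59  1.15]
t 8.05 pos [0.4836 0.1398 0.1059] yaw_y 90.16 z [ 0.0027  0.0021 -1.    ] F [ 0.37  0.45 -0.28] M [-0.007 -0.011  0.032] open 0.0855 q [-0.26  0.57 -0.1   1.98  0.09  0.59  1.15]
shift [0.0027, -0.0118, 0.2298] turn [0.0007, 0.0009, 0.002] mm 92 deg 0.4 rows>= 1.8
```

View pics/l_scene.png

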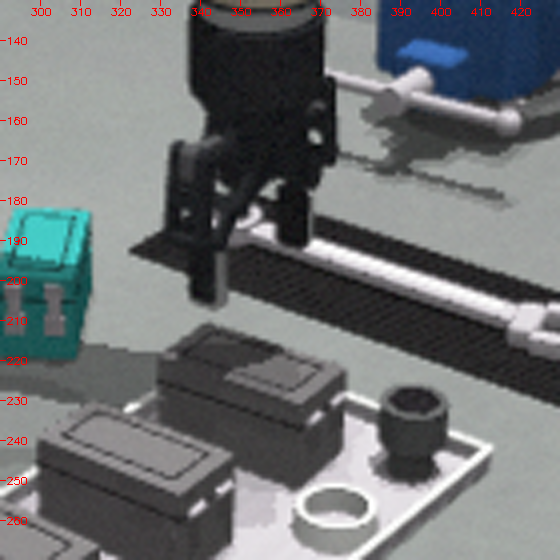

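>>> carry_out:
  series:
    - [[0.002,-0.012,0.06],[0,0.001,0.001],-1]
    - [[0.002,-0.012,0.14],[0,0.001,0.001],-1]
    - [[0.002,-0.012,0.2],[0,0.001,0.001],-1]
    - [[0.002,-0.012,0.23],[0,0.001,0.001],-1]
    - [[0.002,-0.012,0.23],[0,0.001,0.001],-1]

```text
time: 8.55
ee_pos: [0.4819, 0.1339, 0.0122]
eef_rot: [-0.003, -3.138, -0.001]
force: [-0.1, -0.9, 1.1]
opening: 0.0852
```

```bash
python3 - <<'E'
from h import *
st()
plan([.4828,.1353,.014],89.8)
E
```

```text
t 8.55 pos [0.4819 0.1339 0.0122] yaw_y 89.91 z [-3.9e-03  5.0e-04 -1.0e+00] F [-0.09 -0.91  1.08] M [-0.008  0.045  0.002] open 0.0852 q [-0.27  0.73 -0.07  2.04  0.12  0.38  1.14]
shift [-0.0022, 0.0035, -0.0045] turn [0.0002, -0.0012, 0.0006] mm 2 deg 0.3 rows>= 0.0
```

Closing at 40 N.

>>> carry_out:
  series:
    - [[0,0.003,-0.004],[0,-0.001,0],-0.4]
    - [[0,0.003,-0.004],[0,-0.001,0],1]
    - [[0,0.003,-0.004],[0,-0.001,0],1]
    - [[0,0.003,-0.004],[0,-0.001,0],1]
    - [[0,0.003,-0.004],[0,-0.001,0],1]
  grip_force: 40

```text
time: 9.05
ee_pos: [0.4839, 0.137, 0.0162]
eef_rot: [0.001, 3.136, 0.007]
force: [-0.3, 3.9, 6.0]
opening: 0.051
```

```bash
python3 - <<'E'
from h import *
st()
E
```

```text
t 9.05 pos [0.4839 0.137  0.0162] yaw_y 89.95 z [ 0.0054  0.0043 -1.    ] F [-0.26  3.9   5.97] M [ 0.549  0.066 -0.007] open 0.0510 q [-0.27  0.72 -0.07  2.04  0.12  0.37  1.14]
```

>>> carry_out:
  series:
    - [[0,0,-0.02],[0,0,0],1]
    - [[0,0,-0.08],[0,0,0],1]
    - [[0,0,-0.19],[0,0,0],1]
    - [[0,0,-0.3],[0,0,0],1]
    - [[0,0,-0.34],[0,0,0],1]

```text
time: 9.55
ee_pos: [0.4833, 0.1341, 0.1541]
eef_rot: [0.005, 3.136, 0.003]
force: [1.3, -0.5, -7.8]
opening: 0.0512
```

>>> carry_out:
  series:
    - [[0,0,0],[0,0,0],1]
    - [[0,0,0],[0,0,0],1]
    - [[0,0,0],[0,0,0],1]

```text
time: 9.85
ee_pos: [0.4801, 0.1336, 0.1483]
eef_rot: [-0.004, -3.137, 0.002]
force: [0.5, 0.7, -6.9]
opening: 0.0516
```

```bash
python3 - <<'E'
from h import *
a,_,_=cam("scene"); crop(a,290,130,430,270,4,"m_scene.png")
st()
E
```

```text
t 9.90 pos [0.4804 0.1338 0.1483] yaw_y 89.86 z [-4.3e-03 -9.0e-04 -1.0e+00] F [-0.85 -0.11 -6.9 ] M [ 0.001  0.075 -0.024] open 0.0515 q [-0.24  0.5  -0.11  1.95  0.08  0.7   1.17]
```

View pics/m_scene.png

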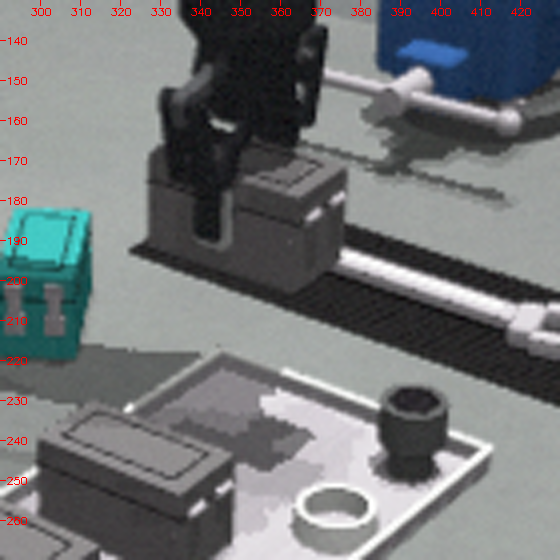

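Case held. Shaking it with brisk 70 mm strokes.

>>> carry_out:
  series:
    - [[-0.0875,0,0],[0,0,0],1]
    - [[-0.175,0,0],[0,0,0],1]
    - [[-0.0875,0,0],[0,0,0],1]
    - [[0,0,0],[0,0,0],1]

```text
time: 10.3
ee_pos: [0.4828, 0.1341, 0.1479]
eef_rot: [-0.007, -3.14, -0.0]
force: [-1.4, 0.2, -8.7]
opening: 0.0517
```

>>> carry_out:
  series:
    - [[-0.0875,0,0],[0,0,0],1]
    - [[-0.175,0,0],[0,0,0],1]
    - [[-0.0875,0,0],[0,0,0],1]
    - [[0,0,0],[0,0,0],1]

```text
time: 10.7
ee_pos: [0.4831, 0.1342, 0.1482]
eef_rot: [-0.007, -3.141, -0.001]
force: [-2.2, 0.0, -7.1]
opening: 0.0513
```

>>> carry_out:
  series:
    - [[-0.0875,0,0],[0,0,0],1]
    - [[-0.175,0,0],[0,0,0],1]
    - [[-0.0875,0,0],[0,0,0],1]
    - [[0,0,0],[0,0,0],1]

```text
time: 11.1
ee_pos: [0.4831, 0.1343, 0.1482]
eef_rot: [-0.007, -3.141, -0.001]
force: [-2.1, 0.8, -7.5]
opening: 0.0517
```

>>> carry_out:
  series:
    - [[-0.0875,0,0],[0,0,0],1]
    - [[-0.175,0,0],[0,0,0],1]
    - [[-0.175,0,0],[0,0,0],1]
    - [[-0.175,0,0],[0,0,0],1]
    - [[-0.175,0,0],[0,0,0],1]

```text
time: 11.6
ee_pos: [0.5507, 0.1342, 0.1488]
eef_rot: [-0.003, -3.138, 0.0]
force: [-0.6, 0.2, -7.2]
opening: 0.0517
```

>>> carry_out:
  series:
    - [[0,0,0],[0,0,0],1]
    - [[0,0,0],[0,0,0],1]

```text
time: 11.8
ee_pos: [0.5513, 0.1345, 0.15]
eef_rot: [-0.003, -3.141, -0.001]
force: [-1.1, 0.3, -7.7]
opening: 0.0513
```

```bash
cat > mom.py <<'E'
from h import *
v=[]
for i in range(6):
    s=get_state(); v.append(np.r_[s["force"],s["moment"],s["time"]]); grab_frame("top")
v=np.array(v); print(np.round(v[:,3:],3)); print("mean",np.round(v.mean(0),3)); st()
E
python3 mom.py
```

```text
[[-1.600e-02  5.700e-02 -0.000e+00  1.180e+01]
 [ 3.500e-02  8.700e-02 -6.000e-03  1.185e+01]
 [-3.000e-03  2.400e-02 -1.900e-02  1.190e+01]
 [-2.800e-02  1.220e-01 -2.400e-02  1.195e+01]
 [ 4.700e-02  3.100e-02 -6.500e-02  1.200e+01]
 [ 7.000e-03  7.500e-02  9.000e-03  1.205e+01]]
mean [-2.7400e-01  3.1900e-01 -7.0790e+00  7.0000e-03  6.6000e-02 -1.8000e-02
  1.1925e+01]
t 12.10 pos [0.5521 0.1344 0.1505] yaw_y 89.86 z [ 7.e-04  8.e-04 -1.e+00] F [ 0.4   0.25 -7.41] M [ 0.042  0.063 -0.023] open 0.0513 q [-0.21  0.58 -0.11  1.76  0.08  0.8   1.21]
```

>>> carry_out:
  series:
    - [[0.0875,0,0],[0,0,0],1]
    - [[0.175,0,0],[0,0,0],1]
    - [[0.175,0,0],[0,0,0],1]
    - [[0.175,0,0],[0,0,0],1]
    - [[0.175,0,0],[0,0,0],1]

```text
time: 12.6
ee_pos: [0.4837, 0.1348, 0.1509]
eef_rot: [0.004, 3.138, 0.002]
force: [-0.0, 0.3, -6.8]
opening: 0.0514
```

>>> carry_out:
  series:
    - [[0,0,0],[0,0,0],1]
    - [[0,0,0],[0,0,0],1]

```text
time: 12.8
ee_pos: [0.4832, 0.1345, 0.1504]
eef_rot: [0.005, 3.14, 0.002]
force: [-0.1, -0.4, -6.9]
opening: 0.0517
```

```bash
python3 mom.py
```

```text
[[-3.300e-02 -3.500e-02  3.400e-02  1.280e+01]
 [ 1.000e-03 -6.400e-02  2.700e-02  1.285e+01]
 [-1.000e-03  5.000e-03 -3.700e-02  1.290e+01]
 [-2.600e-02 -7.000e-02 -2.400e-02  1.295e+01]
 [-3.000e-03 -3.300e-02  1.500e-02  1.300e+01]
 [-2.900e-02  2.600e-02 -3.900e-02  1.305e+01]]
mean [-2.1800e-01 -1.6400e-01 -7.4290e+00 -1.5000e-02 -2.8000e-02 -4.0000e-03
  1.2925e+01]
t 13.10 pos [0.4823 0.1345 0.1503] yaw_y 89.85 z [ 7.e-04  8.e-04 -1.e+00] F [ 0.79  0.64 -7.64] M [-0.002 -0.03  -0.005] open 0.0516 q [-0.24  0.49 -0.11  1.95  0.08  0.7   1.17]
```

The left case's wrist moment My shifts by about 0.09 N·m between ends (+0.066 to -0.028). Its weight is about 7.2 N, so it looks like the loose one. I'll stand it back and test the others too.

```bash
python3 - <<'E'
from h import *
a,_,_=cam("scene"); crop(a,290,130,430,270,4,"n_scene.png")
st(); plan([.4858,.1335,.03],86.9)
E
```

```text
t 13.15 pos [0.4823 0.1345 0.1503] yaw_y 89.86 z [ 6.e-04  8.e-04 -1.e+00] F [ 0.95 -0.57 -7.25] M [ 0.002 -0.043  0.074] open 0.0516 q [-0.24  0.49 -0.11  1.95  0.08  0.7   1.17]
shift [-0.0087, -0.0028, 0.3007] turn [0.0003, 0.0002, 0.0164] mm 120 deg 3.0 rows>= 2.4
```

View pics/n_scene.png

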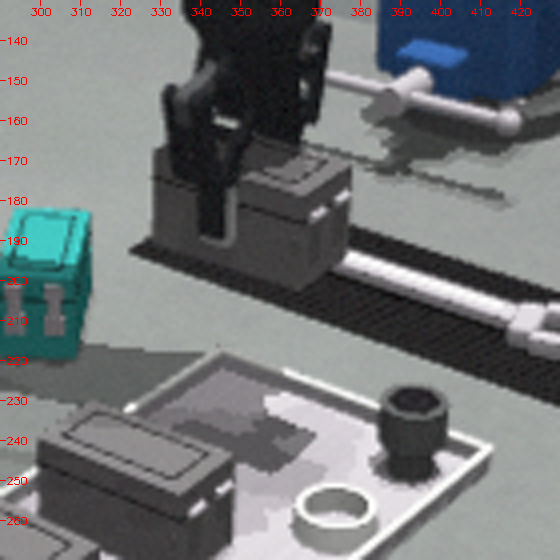

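The case sits level in the jaws, unchanged from before the shake. Lowering it into its place.

>>> carry_out:
  series:
    - [[-0.009,-0.003,0.06],[0,0,0.0164],1]
    - [[-0.009,-0.003,0.15],[0,0,0.0164],1]
    - [[-0.009,-0.003,0.24],[0,0,0.0164],1]
    - [[-0.009,-0.003,0.295],[0,0,0.0164],1]
    - [[-0.009,-0.003,0.3],[0,0,0.0164],1]

```text
time: 13.65
ee_pos: [0.4841, 0.133, 0.0278]
eef_rot: [-0.084, -3.135, 0.002]
force: [-0.2, -0.5, -5.9]
opening: 0.0516
```

>>> carry_out:
  series:
    - [[0,0,0],[0,0,0],1]
    - [[0,0,0],[0,0,0],1]

```text
time: 13.85
ee_pos: [0.4874, 0.1339, 0.0317]
eef_rot: [0.085, 3.136, 0.003]
force: [1.1, 0.6, -7.2]
opening: 0.0516
```

```bash
python3 - <<'E'
from h import *
st(); plan([.4858,.1335,.0168],86.9)
E
```

```text
t 13.85 pos [0.4874 0.1339 0.0317] yaw_y 86.91 z [ 0.004   0.0019 -1.    ] F [ 1.1   0.58 -7.22] M [ 0.04  -0.025 -0.003] open 0.0516 q [-0.27  0.7  -0.07  2.03  0.1   0.42  1.1 ]
shift [0.004, -0.0014, 0.0372] turn [0.0007, 0.0012, 0.0] mm 15 deg 0.3 rows>= 0.3
```

>>> carry_out:
  series:
    - [[0,0,0.015],[0,0,0],1]
    - [[0,0,0.026],[0,0,0],1]
    - [[0,0,0.031],[0,0,0],1]
    - [[0,0,0.033],[0,0,0],1]
    - [[0,0,0.034],[0,0,0],1]

```text
time: 14.35
ee_pos: [0.4857, 0.1334, 0.017]
eef_rot: [0.085, 3.14, 0.001]
force: [-2.4, -0.8, -1.8]
opening: 0.0512
```

```bash
python3 - <<'E'
from h import *
st(); plan([.4858,.1335,.0168],86.9)
E
```

```text
t 14.35 pos [0.4857 0.1334 0.017 ] yaw_y 86.91 z [ 4.e-04  7.e-04 -1.e+00] F [-2.41 -0.8  -1.79] M [-0.071  0.159 -0.001] open 0.0512 q [-0.27  0.72 -0.06  2.03  0.11  0.39  1.1 ]
shift [-0.0003, 0.0003, 0.0005] turn [0.0002, 0.0001, 0.0] mm 0 deg 0.0 rows>= 0.0
```

>>> carry_out:
  series:
    - [[0,0,0.0015],[0,0,0],1]
    - [[0,0,0.0015],[0,0,0],0.2]
    - [[0,0,0.0015],[0,0,0],-1]
    - [[0,0,0.0015],[0,0,0],-1]
    - [[0,0,0.0015],[0,0,0],-1]

```text
time: 14.85
ee_pos: [0.4869, 0.1337, 0.0164]
eef_rot: [0.085, 3.138, 0.002]
force: [-0.6, 0.2, 0.0]
opening: 0.0854
```

>>> carry_out:
  series:
    - [[0,0,0],[0,0,0],-1]
    - [[0,0,-0.06],[0,0,0],-1]
    - [[0,0,-0.15],[0,0,0],-1]
    - [[0,0,-0.25],[0,0,0],-1]
    - [[0,0,-0.3],[0,0,0],-1]

```text
time: 15.35
ee_pos: [0.4874, 0.1338, 0.1392]
eef_rot: [0.085, 3.135, 0.004]
force: [0.2, -0.1, -0.2]
opening: 0.0855
```

```bash
python3 - <<'E'
from h import *
a,_,_=cam("scene"); crop(a,290,130,430,270,4,"o_scene.png")
st(); plan([.4824,.0193,.13],88)
E
```

```text
t 15.40 pos [0.4888 0.1343 0.1412] yaw_y 86.90 z [ 0.01    0.0036 -0.9999] F [ 0.65 -0.34  1.37] M [-0.004 -0.084 -0.051] open 0.0854 q [-0.24  0.51 -0.1   1.95  0.08  0.68  1.13]
shift [0.0007, -0.288, 0.0269] turn [0.0013, 0.0031, -0.0061] mm 116 deg 1.3 rows>= 2.3
```

View pics/o_scene.png

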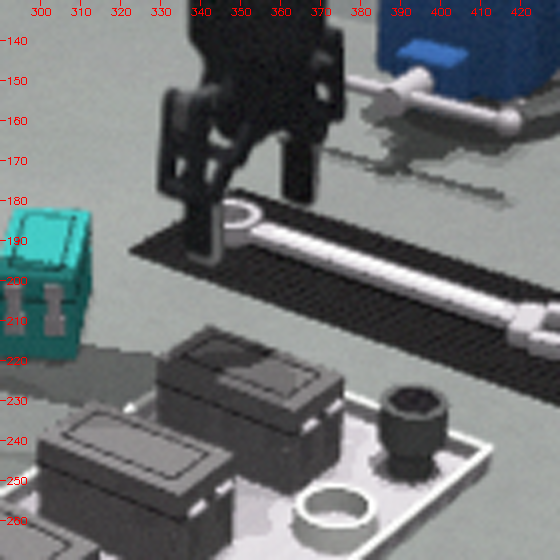

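>>> carry_out:
  series:
    - [[-0.002,-0.1,0],[0,0,-0.006],-1]
    - [[-0.005,-0.2,0],[0,0,-0.006],-1]
    - [[-0.007,-0.27,0.03],[0,0,-0.006],-1]
    - [[-0.007,-0.284,0.08],[0,0,-0.006],-1]
    - [[-0.007,-0.284,0.08],[0,0,-0.006],-1]

```text
time: 15.9
ee_pos: [0.4806, 0.0177, 0.102]
eef_rot: [-0.06, -3.136, 0.001]
force: [0.2, 0.2, -0.2]
opening: 0.0852
```

>>> carry_out:
  series:
    - [[0,0,0],[0,0,0],-1]
    - [[0,0,0],[0,0,0],-1]
    - [[0,0,0],[0,0,0],-1]

```text
time: 16.2
ee_pos: [0.4831, 0.021, 0.1047]
eef_rot: [0.052, 3.139, 0.002]
force: [0.0, 0.0, 0.7]
opening: 0.0856
```

```bash
python3 - <<'E'
from h import *
a,_,_=cam("scene"); crop(a,255,150,405,290,4,"p_scene.png")
st(); plan([.4824,.020,.016],88)
E
```

```text
t 16.25 pos [0.483  0.0208 0.1047] yaw_y 88.09 z [ 0.0022  0.0013 -1.    ] F [-1.27 -0.16 -0.33] M [ 0.047  0.027 -0.025] open 0.0853 q [-0.01  0.55 -0.11  2.04  0.1   0.56  1.35]
shift [0.0019, -0.0023, 0.2217] turn [0.0004, 0.0007, 0.0005] mm 89 deg 0.2 rows>= 1.8
```

View pics/p_scene.png

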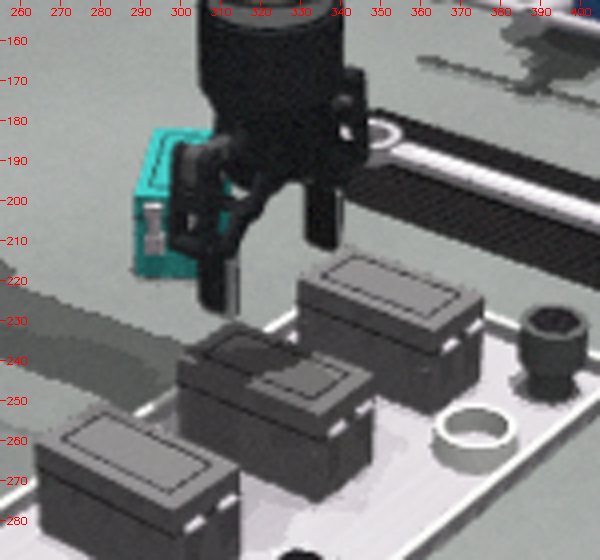

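>>> carry_out:
  series:
    - [[0.001,-0.001,0.05],[0,0,0],-1]
    - [[0.001,-0.001,0.13],[0,0,0],-1]
    - [[0.001,-0.001,0.19],[0,0,0],-1]
    - [[0.001,-0.001,0.22],[0,0,0],-1]
    - [[0.001,-0.001,0.22],[0,0,0],-1]

```text
time: 16.75
ee_pos: [0.4814, 0.0198, 0.015]
eef_rot: [-0.054, -3.139, -0.001]
force: [-0.0, 0.4, -0.7]
opening: 0.0852
```

>>> carry_out:
  series:
    - [[0,0,0],[0,0,0],-0.4]
    - [[0,0,0],[0,0,0],1]
    - [[0,0,0],[0,0,0],1]
    - [[0,0,0],[0,0,0],1]
    - [[0,0,0],[0,0,0],1]

```text
time: 17.25
ee_pos: [0.4834, 0.0204, 0.0174]
eef_rot: [0.054, 3.137, 0.003]
force: [-0.5, 1.4, 6.0]
opening: 0.0515
```

```bash
python3 - <<'E'
from h import *
st()
E
```

```text
t 17.25 pos [0.4834 0.0204 0.0174] yaw_y 88.02 z [ 0.004  0.002 -1.   ] F [-0.46  1.43  5.96] M [ 0.273  0.157 -0.076] open 0.0515 q [-0.04  0.71 -0.07  2.09  0.13  0.34  1.32]
```

>>> carry_out:
  series:
    - [[0,0,-0.02],[0,0,0],1]
    - [[0,0,-0.08],[0,0,0],1]
    - [[0,0,-0.19],[0,0,0],1]
    - [[0,0,-0.3],[0,0,0],1]
    - [[0,0,-0.335],[0,0,0],1]

```text
time: 17.75
ee_pos: [0.4836, 0.019, 0.1541]
eef_rot: [0.056, 3.134, 0.001]
force: [1.8, 0.3, -5.4]
opening: 0.0516
```

>>> carry_out:
  series:
    - [[0,0,0],[0,0,0],1]
    - [[0,0,0],[0,0,0],1]
    - [[0,0,0],[0,0,0],1]

```text
time: 18.05
ee_pos: [0.4802, 0.019, 0.1484]
eef_rot: [-0.055, -3.137, -0.0]
force: [-0.2, -0.4, -4.9]
opening: 0.0516
```

```bash
python3 - <<'E'
from h import *
a,_,_=cam("scene"); crop(a,255,150,405,290,4,"q_scene.png")
st()
E
```

```text
t 18.10 pos [0.4805 0.0191 0.1483] yaw_y 87.99 z [-3.7e-03  4.0e-04 -1.0e+00] F [-0.74  0.22 -3.9 ] M [-0.014 -0.006 -0.019] open 0.0518 q [ 0.    0.47 -0.12  2.    0.09  0.68  1.36]
```

View pics/q_scene.png

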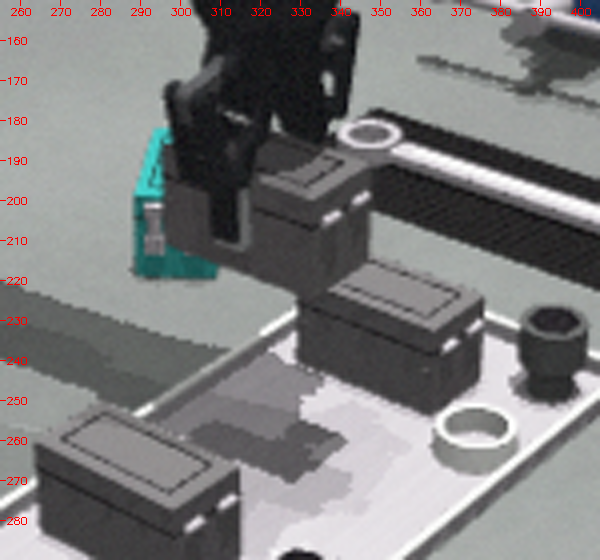

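The middle case is in hand and clear of the tray. Shaking it.

>>> carry_out:
  series:
    - [[-0.0875,0,0],[0,0,0],1]
    - [[-0.175,0,0],[0,0,0],1]
    - [[-0.0875,0,0],[0,0,0],1]
    - [[0,0,0],[0,0,0],1]

```text
time: 18.5
ee_pos: [0.4822, 0.0194, 0.1477]
eef_rot: [-0.056, -3.139, -0.001]
force: [-1.2, -0.2, -5.3]
opening: 0.0518
```

>>> carry_out:
  series:
    - [[-0.0875,0,0],[0,0,0],1]
    - [[-0.175,0,0],[0,0,0],1]
    - [[-0.0875,0,0],[0,0,0],1]
    - [[0,0,0],[0,0,0],1]

```text
time: 18.9
ee_pos: [0.4825, 0.0194, 0.1479]
eef_rot: [-0.056, -3.139, -0.002]
force: [-2.1, 0.5, -5.2]
opening: 0.0514
```

>>> carry_out:
  series:
    - [[-0.0875,0,0],[0,0,0],1]
    - [[-0.175,0,0],[0,0,0],1]
    - [[-0.0875,0,0],[0,0,0],1]
    - [[0,0,0],[0,0,0],1]

```text
time: 19.3
ee_pos: [0.4825, 0.0194, 0.1479]
eef_rot: [-0.056, -3.139, -0.002]
force: [-2.9, -0.1, -5.3]
opening: 0.0518
```

>>> carry_out:
  series:
    - [[-0.0875,0,0],[0,0,0],1]
    - [[-0.175,0,0],[0,0,0],1]
    - [[-0.175,0,0],[0,0,0],1]
    - [[-0.175,0,0],[0,0,0],1]
    - [[-0.175,0,0],[0,0,0],1]

```text
time: 19.8
ee_pos: [0.5505, 0.0169, 0.1487]
eef_rot: [-0.055, -3.138, -0.001]
force: [-1.4, 0.7, -4.4]
opening: 0.0515
```

>>> carry_out:
  series:
    - [[0,0,0],[0,0,0],1]
    - [[0,0,0],[0,0,0],1]

```text
time: 20.0
ee_pos: [0.5513, 0.0169, 0.1499]
eef_rot: [-0.055, -3.141, -0.001]
force: [-0.8, 0.7, -4.2]
opening: 0.0516
```

```bash
python3 mom.py
```

```text
[[-3.300e-02  1.900e-02 -8.000e-03  2.000e+01]
 [-1.500e-02  8.000e-03  1.000e-03  2.005e+01]
 [-2.400e-02 -2.100e-02  1.200e-02  2.010e+01]
 [-7.000e-03  1.900e-02  1.000e-02  2.015e+01]
 [-3.200e-02  1.800e-02  4.000e-03  2.020e+01]
 [ 1.100e-02  9.000e-03  1.900e-02  2.025e+01]]
mean [-2.9200e-01 -2.2000e-01 -4.5510e+00 -1.7000e-02  9.0000e-03  6.0000e-03
  2.0125e+01]
t 20.30 pos [0.552  0.0169 0.1502] yaw_y 87.99 z [ 8.e-04  8.e-04 -1.e+00] F [ 0.18  0.95 -4.92] M [-0.006 -0.074 -0.022] open 0.0515 q [ 0.01  0.56 -0.12  1.81  0.09  0.78  1.38]
```

>>> carry_out:
  series:
    - [[0.0875,0,0],[0,0,0],1]
    - [[0.175,0,0],[0,0,0],1]
    - [[0.175,0,0],[0,0,0],1]
    - [[0.175,0,0],[0,0,0],1]
    - [[0.175,0,0],[0,0,0],1]

```text
time: 20.8
ee_pos: [0.4836, 0.0194, 0.1506]
eef_rot: [0.055, 3.138, 0.002]
force: [0.0, -0.2, -4.5]
opening: 0.0515
```

>>> carry_out:
  series:
    - [[0,0,0],[0,0,0],1]
    - [[0,0,0],[0,0,0],1]

```text
time: 21.0
ee_pos: [0.4829, 0.0193, 0.1501]
eef_rot: [0.055, 3.14, 0.001]
force: [-1.3, 0.1, -4.3]
opening: 0.0515
```

```bash
python3 mom.py; python3 -c "
from h import *
plan([.480,.0187,.03],86.9)"
```

```text
[[-5.600e-02  4.900e-02  3.600e-02  2.100e+01]
 [-4.300e-02 -4.500e-02 -7.000e-03  2.105e+01]
 [-3.000e-02  1.900e-02  5.600e-02  2.110e+01]
 [-4.200e-02  7.000e-03 -3.600e-02  2.115e+01]
 [ 2.000e-03  6.100e-02  5.200e-02  2.120e+01]
 [ 4.000e-03  4.700e-02 -3.000e-02  2.125e+01]]
mean [-3.7000e-01 -1.9500e-01 -4.7710e+00 -2.7000e-02  2.3000e-02  1.2000e-02
  2.1125e+01]
t 21.30 pos [0.4821 0.0194 0.15  ] yaw_y 87.99 z [ 6.e-04  8.e-04 -1.e+00] F [-1.02 -0.29 -5.16] M [-0.067 -0.017 -0.026] open 0.0512 q [ 0.    0.47 -0.12  1.99  0.09  0.68  1.36]
shift [0.0054, -0.0021, 0.2999] turn [0.0003, 0.0002, 0.006] mm 120 deg 1.1 rows>= 2.4
```

The middle case shows no moment shift (0.009 to 0.023). Standing it back.

>>> carry_out:
  series:
    - [[0.005,-0.002,0.06],[0,0,0.006],1]
    - [[0.005,-0.002,0.15],[0,0,0.006],1]
    - [[0.005,-0.002,0.24],[0,0,0.006],1]
    - [[0.005,-0.002,0.295],[0,0,0.006],1]
    - [[0.005,-0.002,0.3],[0,0,0.006],1]

```text
time: 21.8
ee_pos: [0.4784, 0.0187, 0.0276]
eef_rot: [-0.084, -3.135, -0.0]
force: [-1.2, -0.8, -4.9]
opening: 0.0517
```

>>> carry_out:
  series:
    - [[0,0,0],[0,0,0],1]
    - [[0,0,0.015],[0,0,0],1]
    - [[0,0,0.026],[0,0,0],1]
    - [[0,0,0.03],[0,0,0],1]
    - [[0,0,0.032],[0,0,0],1]

```text
time: 22.3
ee_pos: [0.4802, 0.0187, 0.0175]
eef_rot: [0.085, 3.139, 0.001]
force: [-2.1, -0.2, 0.8]
opening: 0.0514
```

```bash
python3 - <<'E'
from h import *
st(); plan([.480,.0187,.0168],86.9)
E
```

```text
t 22.30 pos [0.4802 0.0187 0.0175] yaw_y 86.91 z [ 1.1e-03  8.0e-04 -1.0e+00] F [-2.15 -0.18  0.8 ] M [0.004 0.204 0.013] open 0.0514 q [-0.04  0.71 -0.07  2.1   0.13  0.34  1.3 ]
shift [0.0006, -0.0001, 0.0017] turn [0.0003, 0.0003, 0.0] mm 1 deg 0.1 rows>= 0.0
```

>>> carry_out:
  series:
    - [[0,0,0.001],[0,0,0],1]
    - [[0,0,0.001],[0,0,0],0.2]
    - [[0,0,0.001],[0,0,0],-1]
    - [[0,0,0.001],[0,0,0],-1]
    - [[0,0,0.001],[0,0,0],-1]

```text
time: 22.8
ee_pos: [0.4807, 0.0188, 0.017]
eef_rot: [0.085, 3.139, 0.002]
force: [0.9, -0.7, -0.2]
opening: 0.0849
```

>>> carry_out:
  series:
    - [[0,0,0],[0,0,0],-1]
    - [[0,0,-0.06],[0,0,0],-1]
    - [[0,0,-0.15],[0,0,0],-1]
    - [[0,0,-0.25],[0,0,0],-1]
    - [[0,0,-0.3],[0,0,0],-1]

```text
time: 23.3
ee_pos: [0.4814, 0.0188, 0.1397]
eef_rot: [0.085, 3.135, 0.002]
force: [0.7, -0.3, 0.1]
opening: 0.0855
```

```bash
python3 - <<'E'
from h import *
a,_,_=cam("scene"); crop(a,235,130,425,320,4,"r_scene.png")
st(); plan([.4718,-.0933,.105],85.2)
E
```

```text
t 23.35 pos [0.4828 0.0189 0.1417] yaw_y 86.90 z [ 0.0098  0.0014 -1.    ] F [-0.09 -0.24  1.21] M [ 0.048 -0.013  0.012] open 0.0854 q [ 0.    0.48 -0.12  2.01  0.09  0.65  1.34]
shift [0.0133, -0.2816, 0.0911] turn [0.0007, 0.0031, 0.0094] mm 119 deg 1.8 rows>= 2.4
```

View pics/r_scene.png

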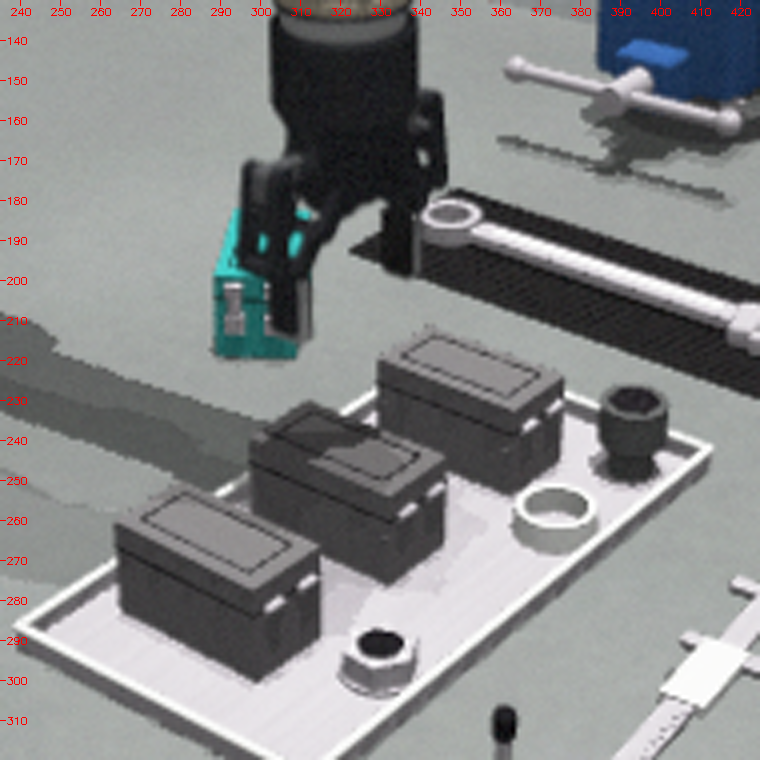

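>>> carry_out:
  series:
    - [[0.002,-0.1,0],[0,0,0.0094],-1]
    - [[0.004,-0.2,0],[0,0,0.0094],-1]
    - [[0.005,-0.27,0.03],[0,0,0.0094],-1]
    - [[0.005,-0.28,0.08],[0,0,0.0094],-1]
    - [[0.005,-0.28,0.08],[0,0,0.0094],-1]

```text
time: 23.85
ee_pos: [0.4698, -0.0944, 0.1026]
eef_rot: [-0.136, -3.134, -0.001]
force: [-1.1, -0.4, -0.0]
opening: 0.0856
```

>>> carry_out:
  series:
    - [[0,0,0],[0,0,0],-1]
    - [[0,0,0],[0,0,0],-1]
    - [[0,0,0],[0,0,0],-1]

```text
time: 24.15
ee_pos: [0.4727, -0.0921, 0.1054]
eef_rot: [0.128, 3.137, 0.002]
force: [1.4, 0.7, 0.0]
opening: 0.0857
```

```bash
python3 - <<'E'
from h import *
a,_,_=cam("scene"); crop(a,235,160,385,310,4,"s_scene.png")
st(); plan([.4718,-.0928,.016],85.2)
E
```

```text
t 24.20 pos [ 0.4726 -0.0922  0.1054] yaw_y 85.32 z [ 2.1e-03  9.0e-04 -1.0e+00] F [-0.03 -1.15  0.61] M [0.053 0.021 0.04 ] open 0.0853 q [ 0.22  0.54 -0.11  2.04  0.11  0.56  1.53]
shift [0.0024, -0.0018, 0.2235] turn [0.0003, 0.0007, 0.0006] mm 89 deg 0.2 rows>= 1.8
```

View pics/s_scene.png

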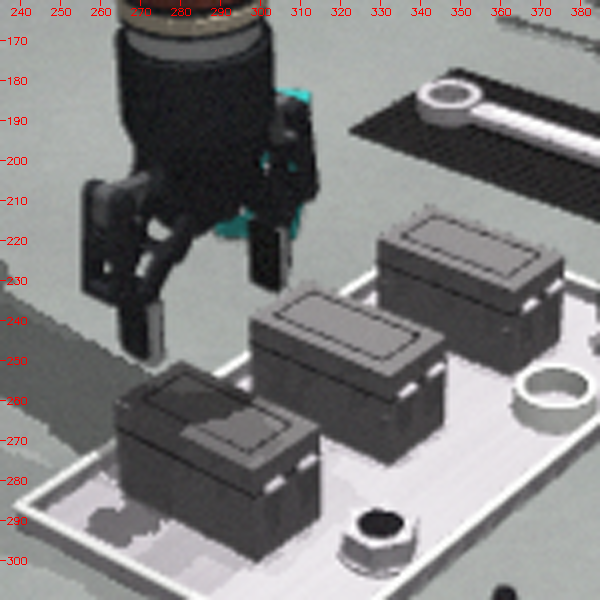

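>>> carry_out:
  series:
    - [[0.001,-0.001,0.05],[0,0,0],-1]
    - [[0.001,-0.001,0.13],[0,0,0],-1]
    - [[0.001,-0.001,0.19],[0,0,0],-1]
    - [[0.001,-0.001,0.22],[0,0,0],-1]
    - [[0.001,-0.001,0.222],[0,0,0],-1]

```text
time: 24.7
ee_pos: [0.4711, -0.0929, 0.015]
eef_rot: [-0.13, -3.137, -0.002]
force: [0.4, -0.5, 0.2]
opening: 0.0853
```

>>> carry_out:
  series:
    - [[0,0,0],[0,0,0],-0.4]
    - [[0,0,0],[0,0,0],1]
    - [[0,0,0],[0,0,0],1]
    - [[0,0,0],[0,0,0],1]
    - [[0,0,0],[0,0,0],1]

```text
time: 25.2
ee_pos: [0.4728, -0.0929, 0.0172]
eef_rot: [0.13, 3.135, 0.002]
force: [-1.5, 1.1, 6.7]
opening: 0.0517
```

```bash
python3 - <<'E'
from h import *
st()
E
```

```text
t 25.20 pos [ 0.4728 -0.0929  0.0172] yaw_y 85.25 z [ 0.0036  0.001  -1.    ] F [-1.48  1.06  6.66] M [ 0.286  0.051 -0.021] open 0.0517 q [ 0.2   0.71 -0.07  2.1   0.14  0.34  1.5 ]
```

>>> carry_out:
  series:
    - [[0,0,-0.02],[0,0,0],1]
    - [[0,0,-0.08],[0,0,0],1]
    - [[0,0,-0.19],[0,0,0],1]
    - [[0,0,-0.3],[0,0,0],1]
    - [[0,0,-0.335],[0,0,0],1]

```text
time: 25.7
ee_pos: [0.4732, -0.0942, 0.1542]
eef_rot: [0.132, 3.131, -0.001]
force: [0.5, -0.8, -2.4]
opening: 0.0517
```

>>> carry_out:
  series:
    - [[0,0,0],[0,0,0],1]
    - [[0,0,0],[0,0,0],1]
    - [[0,0,0],[0,0,0],1]

```text
time: 26.0
ee_pos: [0.47, -0.0934, 0.1484]
eef_rot: [-0.131, -3.135, -0.002]
force: [0.2, 0.4, -3.7]
opening: 0.0516
```

```bash
python3 - <<'E'
from h import *
a,_,_=cam("scene"); crop(a,235,160,385,310,4,"t_scene.png")
st()
E
```

```text
t 26.05 pos [ 0.4701 -0.0934  0.1483] yaw_y 85.22 z [-0.0034  0.0014 -1.    ] F [ 0.75  0.14 -3.45] M [-0.018 -0.059 -0.038] open 0.0517 q [ 0.24  0.47 -0.13  2.    0.09  0.68  1.54]
```

View pics/t_scene.png

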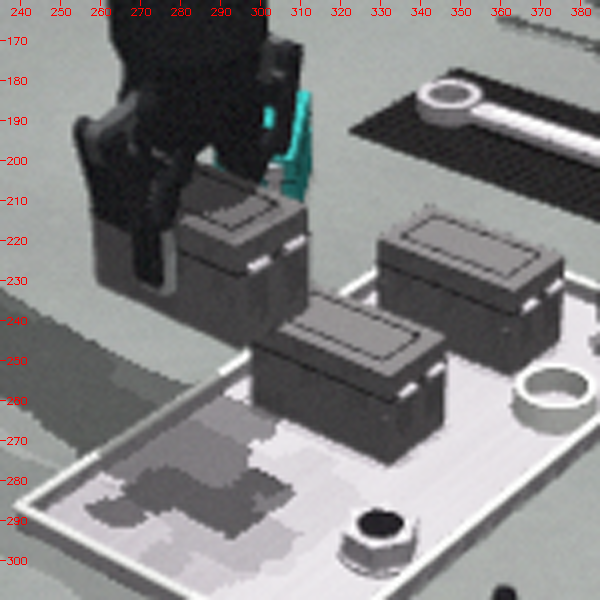

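The right case is in hand, clear and level. Shaking it.

>>> carry_out:
  series:
    - [[-0.0875,0,0],[0,0,0],1]
    - [[-0.175,0,0],[0,0,0],1]
    - [[-0.0875,0,0],[0,0,0],1]
    - [[0,0,0],[0,0,0],1]

```text
time: 26.45
ee_pos: [0.4718, -0.0932, 0.1477]
eef_rot: [-0.13, -3.137, -0.003]
force: [-2.0, 0.9, -3.4]
opening: 0.0516
```

>>> carry_out:
  series:
    - [[-0.0875,0,0],[0,0,0],1]
    - [[-0.175,0,0],[0,0,0],1]
    - [[-0.0875,0,0],[0,0,0],1]
    - [[0,0,0],[0,0,0],1]

```text
time: 26.85
ee_pos: [0.472, -0.0932, 0.1478]
eef_rot: [-0.13, -3.137, -0.003]
force: [-2.0, -1.1, -3.3]
opening: 0.0515
```

>>> carry_out:
  series:
    - [[-0.0875,0,0],[0,0,0],1]
    - [[-0.175,0,0],[0,0,0],1]
    - [[-0.0875,0,0],[0,0,0],1]
    - [[0,0,0],[0,0,0],1]

```text
time: 27.25
ee_pos: [0.472, -0.0932, 0.1478]
eef_rot: [-0.13, -3.137, -0.003]
force: [-1.4, 0.1, -2.4]
opening: 0.0515
```

>>> carry_out:
  series:
    - [[-0.0875,0,0],[0,0,0],1]
    - [[-0.175,0,0],[0,0,0],1]
    - [[-0.175,0,0],[0,0,0],1]
    - [[-0.175,0,0],[0,0,0],1]
    - [[-0.175,0,0],[0,0,0],1]

```text
time: 27.75
ee_pos: [0.54, -0.0992, 0.1487]
eef_rot: [-0.131, -3.136, -0.002]
force: [-0.2, 0.6, -3.1]
opening: 0.0518
```

>>> carry_out:
  series:
    - [[0,0,0],[0,0,0],1]
    - [[0,0,0],[0,0,0],1]

```text
time: 27.95
ee_pos: [0.5407, -0.0993, 0.1498]
eef_rot: [-0.131, -3.139, -0.001]
force: [-0.3, -0.7, -3.9]
opening: 0.0514
```

```bash
python3 mom.py
```

```text
[[-1.000e-03  4.800e-02  4.000e-03  2.795e+01]
 [-4.400e-02 -2.600e-02  2.300e-02  2.800e+01]
 [-2.000e-02 -3.900e-02  2.600e-02  2.805e+01]
 [ 1.100e-02  3.200e-02 -1.000e-03  2.810e+01]
 [ 1.900e-02  1.500e-02 -4.600e-02  2.815e+01]
 [ 3.000e-03  6.900e-02 -3.800e-02  2.820e+01]]
mean [-3.1900e-01 -3.3900e-01 -3.2640e+00 -5.0000e-03  1.6000e-02 -5.0000e-03
  2.8075e+01]
t 28.25 pos [ 0.5413 -0.0993  0.1501] yaw_y 85.22 z [ 9.e-04  7.e-04 -1.e+00] F [ 0.53 -0.28 -3.28] M [ 0.002  0.025 -0.012] open 0.0518 q [ 0.22  0.56 -0.12  1.81  0.09  0.78  1.54]
```

>>> carry_out:
  series:
    - [[0.0875,0,0],[0,0,0],1]
    - [[0.175,0,0],[0,0,0],1]
    - [[0.175,0,0],[0,0,0],1]
    - [[0.175,0,0],[0,0,0],1]
    - [[0.175,0,0],[0,0,0],1]

```text
time: 28.75
ee_pos: [0.4731, -0.0936, 0.1505]
eef_rot: [0.131, 3.135, 0.001]
force: [0.5, 0.5, -2.7]
opening: 0.0516
```

>>> carry_out:
  series:
    - [[0,0,0],[0,0,0],1]
    - [[0,0,0],[0,0,0],1]

```text
time: 28.95
ee_pos: [0.4724, -0.0935, 0.1499]
eef_rot: [0.131, 3.137, 0.001]
force: [-0.1, -0.5, -2.2]
opening: 0.0518
```

```bash
python3 mom.py; python3 -c "
from h import *
plan([.4737,-.0967,.03],86.9)"
```

```text
[[ 2.600e-02  5.000e-02  2.000e-03  2.895e+01]
 [ 3.800e-02 -4.900e-02  2.400e-02  2.900e+01]
 [-3.000e-03 -1.000e-02  2.100e-02  2.905e+01]
 [-3.600e-02 -1.000e-02 -6.000e-03  2.910e+01]
 [ 4.500e-02 -2.600e-02  4.700e-02  2.915e+01]
 [ 2.700e-02 -6.500e-02 -3.600e-02  2.920e+01]]
mean [-2.3500e-01 -6.3000e-02 -3.2040e+00  1.6000e-02 -1.8000e-02  9.0000e-03
  2.9075e+01]
t 29.25 pos [ 0.4716 -0.0935  0.1499] yaw_y 85.22 z [ 6.e-04  8.e-04 -1.e+00] F [ 0.37 -0.59 -2.87] M [0.024 0.016 0.011] open 0.0516 q [ 0.24  0.47 -0.13  2.    0.09  0.68  1.54]
shift [-0.0057, -0.0079, 0.2996] turn [0.0003, 0.0002, -0.0094] mm 120 deg 1.7 rows>= 2.4
```

The right case shows no significant shift (0.034, within noise), and at 0.33 kg it is too light to hold the ball. The left case is the loose one. Standing the right case back.

>>> carry_out:
  series:
    - [[-0.006,-0.008,0.06],[0,0,-0.0094],1]
    - [[-0.006,-0.008,0.15],[0,0,-0.0094],1]
    - [[-0.006,-0.008,0.24],[0,0,-0.0094],1]
    - [[-0.006,-0.008,0.295],[0,0,-0.0094],1]
    - [[-0.006,-0.008,0.3],[0,0,-0.0094],1]

```text
time: 29.75
ee_pos: [0.472, -0.0964, 0.0275]
eef_rot: [-0.084, -3.135, -0.002]
force: [-0.4, 0.5, -2.8]
opening: 0.0517
```

>>> carry_out:
  series:
    - [[0,0,0],[0,0,0],1]
    - [[0,0,0.015],[0,0,0],1]
    - [[0,0,0.026],[0,0,0],1]
    - [[0,0,0.03],[0,0,0],1]
    - [[0,0,0.032],[0,0,0],1]

```text
time: 30.25
ee_pos: [0.474, -0.0968, 0.0174]
eef_rot: [0.085, 3.139, 0.001]
force: [-0.4, 1.2, -2.1]
opening: 0.0515
```

```bash
python3 - <<'E'
from h import *
st(); plan([.4737,-.0967,.0168],86.9)
E
```

```text
t 30.25 pos [ 0.474  -0.0968  0.0174] yaw_y 86.91 z [ 1.3e-03  7.0e-04 -1.0e+00] F [-0.42  1.21 -2.11] M [-0.039 -0.03   0.018] open 0.0515 q [ 0.21  0.71 -0.08  2.09  0.15  0.35  1.52]
shift [0.0007, 0.0002, 0.0015] turn [0.0002, 0.0004, 0.0] mm 1 deg 0.1 rows>= 0.0
```

>>> carry_out:
  series:
    - [[0,0,0.0015],[0,0,0],1]
    - [[0,0,0.0025],[0,0,0],1]
    - [[0,0,0.0025],[0,0,0],1]

```text
time: 30.55
ee_pos: [0.4739, -0.0968, 0.0173]
eef_rot: [0.085, 3.139, 0.001]
force: [-2.2, -0.5, 6.5]
opening: 0.0514
```

>>> carry_out:
  series:
    - [[0,0,0],[0,0,0],0.2]
    - [[0,0,0],[0,0,0],-1]
    - [[0,0,0],[0,0,0],-1]
    - [[0,0,0],[0,0,0],-1]

```text
time: 30.95
ee_pos: [0.4741, -0.0968, 0.0162]
eef_rot: [0.085, 3.139, 0.001]
force: [-0.2, 0.3, 0.4]
opening: 0.0852
```

>>> carry_out:
  series:
    - [[0,0,0],[0,0,0],-1]
    - [[0,0,-0.06],[0,0,0],-1]
    - [[0,0,-0.15],[0,0,0],-1]
    - [[0,0,-0.25],[0,0,0],-1]
    - [[0,0,-0.3],[0,0,0],-1]

```text
time: 31.45
ee_pos: [0.475, -0.097, 0.1389]
eef_rot: [0.085, 3.135, 0.0]
force: [1.1, -0.5, -0.1]
opening: 0.0855
```

```bash
python3 - <<'E'
from h import *
a,_,_=cam("scene"); crop(a,235,130,425,320,4,"u_scene.png")
st(); plan([.4858,.1335,.136],86.9)
E
```

```text
t 31.50 pos [ 0.4764 -0.0973  0.141 ] yaw_y 86.90 z [ 9.5e-03 -8.0e-04 -1.0e+00] F [ 0.75 -0.22  0.9 ] M [-0.008  0.025  0.027] open 0.0854 q [ 0.25  0.49 -0.14  2.    0.11  0.65  1.56]
shift [0.008, 0.5774, 0.0122] turn [-0.0001, 0.003, -0.0] mm 231 deg 0.5 rows>= 4.6
```

View pics/u_scene.png

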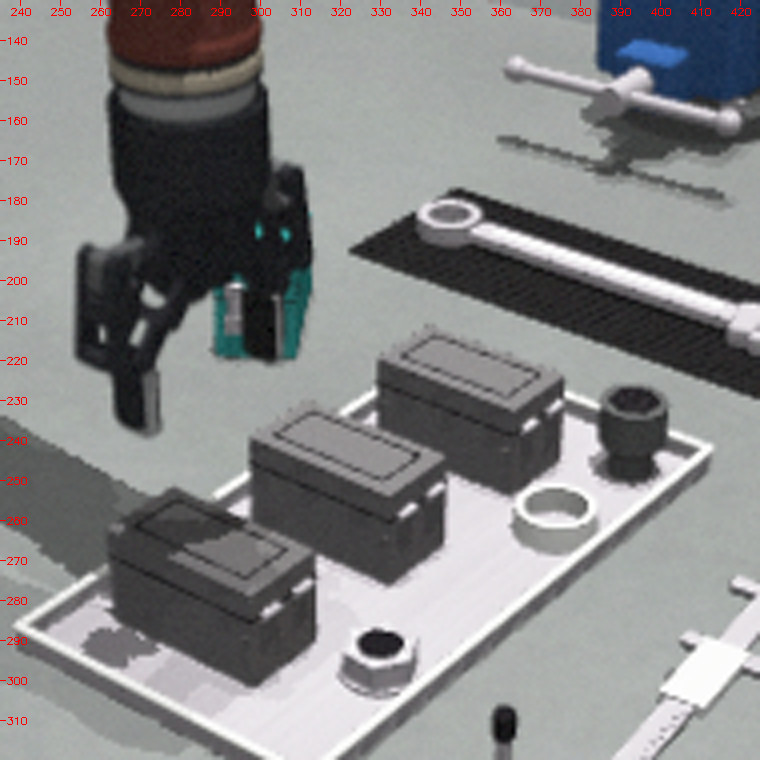

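>>> carry_out:
  series:
    - [[0,0.1,0],[0,0,0],-1]
    - [[0,0.22,0],[0,0,0],-1]
    - [[0,0.34,0],[0,0,0],-1]
    - [[0,0.46,0],[0,0,0],-1]
    - [[0.001,0.55,0.01],[0,0,0],-1]

```text
time: 32.0
ee_pos: [0.4851, 0.1266, 0.1323]
eef_rot: [0.08, 3.139, 0.004]
force: [1.1, 0.4, 0.1]
opening: 0.0854
```

>>> carry_out:
  series:
    - [[0,0.026,0.02],[0,0,0],-1]
    - [[0,0.026,0.07],[0,0,0],-1]
    - [[0,0.026,0.07],[0,0,0],-1]
    - [[0,0.026,0.07],[0,0,0],-1]
    - [[0,0.026,0.07],[0,0,0],-1]

```text
time: 32.5
ee_pos: [0.4862, 0.1322, 0.1047]
eef_rot: [0.088, 3.139, 0.001]
force: [0.8, 0.5, -0.1]
opening: 0.0856
```

```bash
python3 - <<'E'
from h import *
a,_,_=cam("scene"); crop(a,290,130,430,270,4,"v_scene.png")
st(); plan([.4858,.1335,.016],86.9)
E
```

```text
t 32.55 pos [0.4863 0.1324 0.1049] yaw_y 86.81 z [ 1.9e-03  7.0e-04 -1.0e+00] F [0.33 0.69 0.83] M [0.064 0.029 0.013] open 0.0853 q [-0.23  0.57 -0.11  1.98  0.1   0.6   1.1 ]
shift [0.0019, 0.0025, 0.2224] turn [0.0003, 0.0006, -0.0005] mm 89 deg 0.1 rows>= 1.8
```

View pics/v_scene.png

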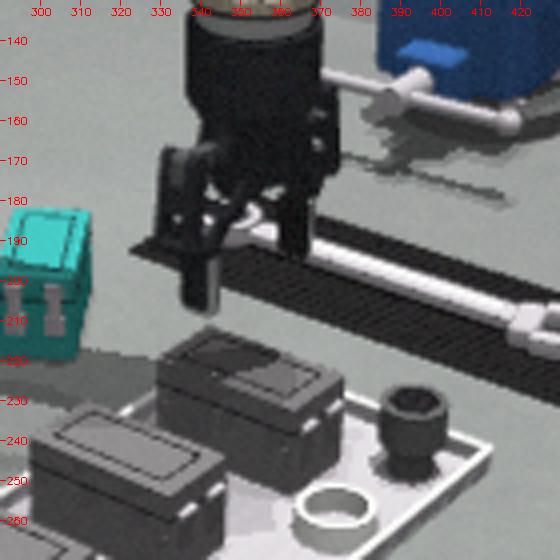

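```bash
python3 lids.py >/dev/null
```

```text
(no output)
```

View pics/lids.png

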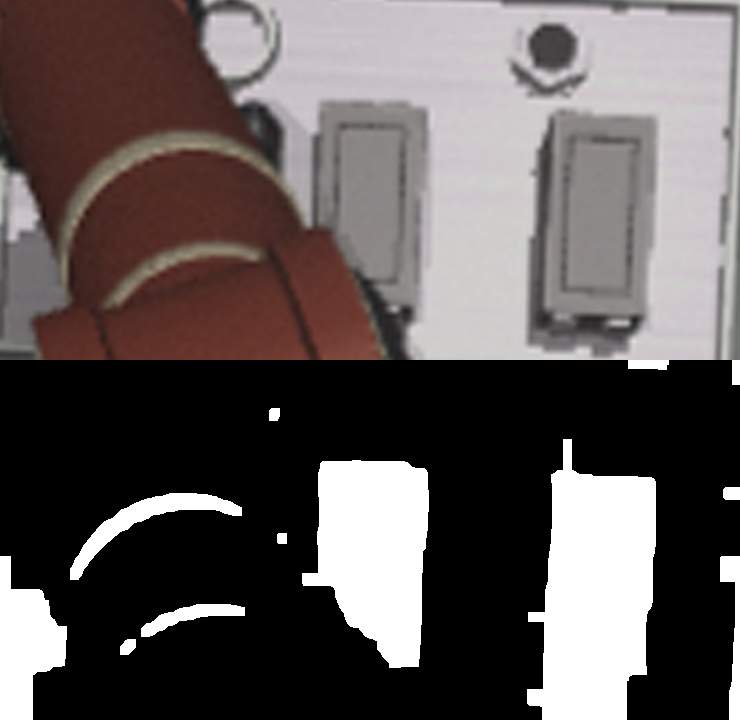

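```bash
python3 - <<'E'
from h import *
f=grab_frame("top");K,T=f["camera_matrix"],f["T"]
img=cv2.imread("pics/top0.png")
def rect(img,x0,x1,y0,y1,z,res):
    xs=np.arange(x1,x0,-res); ys=np.arange(y1,y0,-res)
    X,Y=np.meshgrid(xs,ys,indexing="ij")
    C=(np.stack([X,Y,np.full_like(X,z)],-1)-T[:3,3])@T[:3,:3]
    u=K[0,0]*C[...,0]/-C[...,2]+K[0,2]; v=K[1,1]*C[...,1]/C[...,2]+K[1,2]
    r=cv2.remap(img,u.astype(np.float32),v.astype(np.float32),cv2.INTER_CUBIC)
    for i,x in enumerate(xs):
        if abs(x*50-round(x*50))<res*25: cv2.line(r,(0,i),(8,i),(0,0,255),1); cv2.putText(r,"%.2f"%x,(10,i+4),0,.35,(0,0,255),1)
    for i,y in enumerate(ys):
        if abs(y*50-round(y*50))<res*25: cv2.line(r,(i,0),(i,8),(0,0,255),1); cv2.putText(r,"%.2f"%y,(i-10,20),0,.35,(0,0,255),1)
    return r
r=rect(img,.38,.63,-.2,.23,.014,.00055)
# overlay estimated tray outline
x,y,a=.5037,.0166,-.0539
P=[]
for ox,oy in ((.1,.19),(.1,-.19),(-.1,-.19),(-.1,.19)):
    wx=x+np.cos(a)*ox-np.sin(a)*oy; wy=y+np.sin(a)*ox+np.cos(a)*oy; P.append([(.23-wy)/.00055,(.63-wx)/.00055])
cv2.polylines(r,[np.round(P).astype(int)],True,(0,255,0),1)
print(r.shape,np.round(P)); cv2.imwrite("pics/tray14.png",r)
E
```

```text
(455, 782, 3) [[ 53.  29.]
 [743.  67.]
 [723. 430.]
 [ 33. 393.]]
```

View pics/tray14.png

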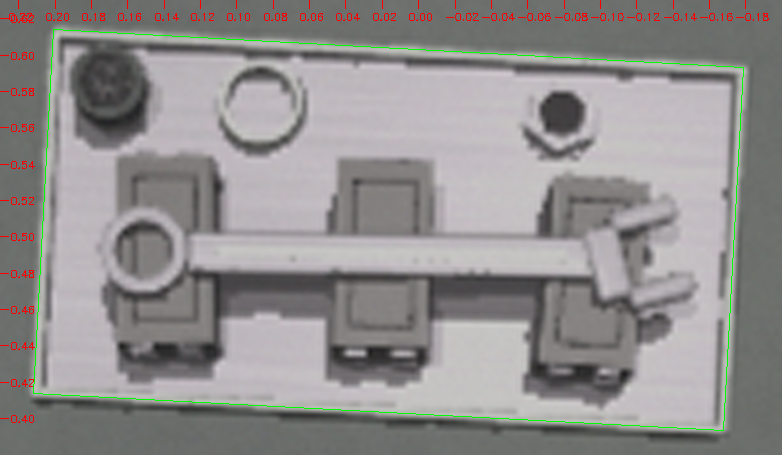

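The tray outline matches, and the replaced middle and right cases stand within about 2 mm of their places. Now re-grasping the left case.

>>> carry_out:
  series:
    - [[0.001,0.001,0.05],[0,0,0],-1]
    - [[0.001,0.001,0.13],[0,0,0],-1]
    - [[0.001,0.001,0.19],[0,0,0],-1]
    - [[0.001,0.001,0.22],[0,0,0],-1]
    - [[0.001,0.001,0.221],[0,0,0],-1]

```text
time: 33.15
ee_pos: [0.4847, 0.1334, 0.0149]
eef_rot: [-0.085, -3.139, 0.0]
force: [-0.1, -1.3, -0.9]
opening: 0.0853
```

>>> carry_out:
  series:
    - [[0,0,0],[0,0,0],-0.4]
    - [[0,0,0],[0,0,0],1]
    - [[0,0,0],[0,0,0],1]
    - [[0,0,0],[0,0,0],1]
    - [[0,0,0],[0,0,0],1]

```text
time: 33.65
ee_pos: [0.4863, 0.1337, 0.0173]
eef_rot: [0.085, 3.137, 0.002]
force: [-0.3, -0.4, 7.0]
opening: 0.0519
```

>>> carry_out:
  series:
    - [[0,0,-0.02],[0,0,0],1]
    - [[0,0,-0.08],[0,0,0],1]
    - [[0,0,-0.19],[0,0,0],1]
    - [[0,0,-0.3],[0,0,0],1]
    - [[0,0,-0.41],[0,0,0],1]

```text
time: 34.15
ee_pos: [0.4834, 0.1331, 0.1807]
eef_rot: [-0.084, -3.137, 0.0]
force: [0.7, 0.1, -7.7]
opening: 0.0513
```

>>> carry_out:
  series:
    - [[0,0,-0.05],[0,0,0],1]
    - [[0,0,-0.05],[0,0,0],1]
    - [[0,0,-0.05],[0,0,0],1]

```text
time: 34.45
ee_pos: [0.4835, 0.133, 0.1986]
eef_rot: [-0.084, -3.138, 0.001]
force: [-1.0, 0.0, -7.0]
opening: 0.0519
```

```bash
python3 - <<'E'
from h import *
a,_,_=cam("scene"); crop(a,290,110,430,270,4,"w_scene.png")
st(); plan([.71,.04,.2],86.9)
E
```

```text
t 34.50 pos [0.483  0.1328 0.1978] yaw_y 86.92 z [-0.0048 -0.001  -1.    ] F [-0.34 -0.   -7.24] M [ 0.014  0.044 -0.033] open 0.0512 q [-0.22  0.43 -0.14  1.88  0.08  0.84  1.13]
shift [-0.579, -0.2013, -0.0081] turn [-0.0004, -0.0015, 0.0001] mm 245 deg 0.3 rows>= 4.9
```

View pics/w_scene.png

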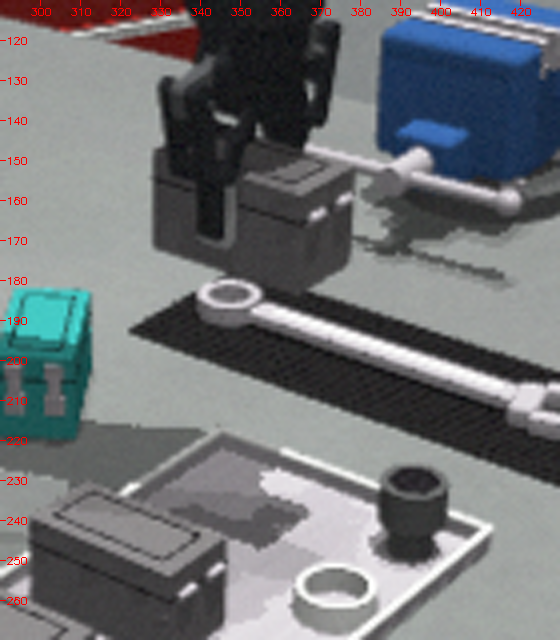

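>>> carry_out:
  series:
    - [[-0.08,-0.028,0],[0,0,0],1]
    - [[-0.18,-0.063,0],[0,0,0],1]
    - [[-0.28,-0.098,0],[0,0,0],1]
    - [[-0.38,-0.133,0],[0,0,0],1]
    - [[-0.47,-0.165,0],[0,0,0],1]

```text
time: 35.0
ee_pos: [0.6693, 0.0561, 0.1957]
eef_rot: [-0.085, -3.134, 0.001]
force: [1.0, 0.4, -7.0]
opening: 0.0514
```

>>> carry_out:
  series:
    - [[-0.06,-0.02,0],[0,0,0],1]
    - [[-0.1,-0.033,0],[0,0,0],1]
    - [[-0.1,-0.033,0],[0,0,0],1]
    - [[-0.1,-0.033,0],[0,0,0],1]
    - [[-0.1,-0.033,0],[0,0,0],1]

```text
time: 35.5
ee_pos: [0.7068, 0.0434, 0.1979]
eef_rot: [-0.082, -3.136, -0.002]
force: [0.1, 1.0, -7.3]
opening: 0.0517
```

>>> carry_out:
  series:
    - [[0,0,0],[0,0,0],1]
    - [[0,0,0],[0,0,0],1]
    - [[0,0,0],[0,0,0],1]
    - [[0,0,0],[0,0,0],1]
    - [[0,0,0],[0,0,0],1]

```text
time: 36.0
ee_pos: [0.7086, 0.0422, 0.2002]
eef_rot: [0.085, 3.14, 0.001]
force: [-0.7, 0.5, -7.4]
opening: 0.0516
```

```bash
python3 mom.py; python3 - <<'E'
from h import *
for n in ("scene","top"):
    a,_,_=cam(n); cv2.imwrite(f"pics/fin_{n}.png",a)
st(); plan([.71,.04,.2],86.9)
E
```

```text
[[-9.000e-03  9.400e-02  2.900e-02  3.600e+01]
 [ 6.000e-03  1.130e-01 -1.500e-02  3.605e+01]
 [ 2.500e-02  9.600e-02 -3.300e-02  3.610e+01]
 [ 4.300e-02  7.100e-02  1.700e-02  3.615e+01]
 [-0.000e+00  7.900e-02 -2.100e-02  3.620e+01]
 [-3.600e-02  5.000e-02 -9.000e-03  3.625e+01]]
mean [-1.4600e-01 -9.1000e-02 -7.0290e+00  5.0000e-03  8.4000e-02 -5.0000e-03
  3.6125e+01]
t 36.30 pos [0.7087 0.0422 0.2   ] yaw_y 86.91 z [ 6.e-04  8.e-04 -1.e+00] F [-0.03 -0.78 -8.13] M [0.008 0.064 0.084] open 0.0513 q [-0.03  0.74 -0.11  1.26  0.08  1.14  1.37]
t 36.40 pos [0.7087 0.0422 0.2   ] yaw_y 86.91 z [ 6.e-04  8.e-04 -1.e+00] F [-0.34  0.05 -7.97] M [0.015 0.047 0.004] open 0.0516 q [-0.03  0.74 -0.11  1.26  0.08  1.14  1.37]
shift [-0.0036, -0.0054, -0.0001] turn [0.0003, 0.0002, 0.0] mm 3 deg 0.1 rows>= 0.1
```

View pics/fin_scene.png

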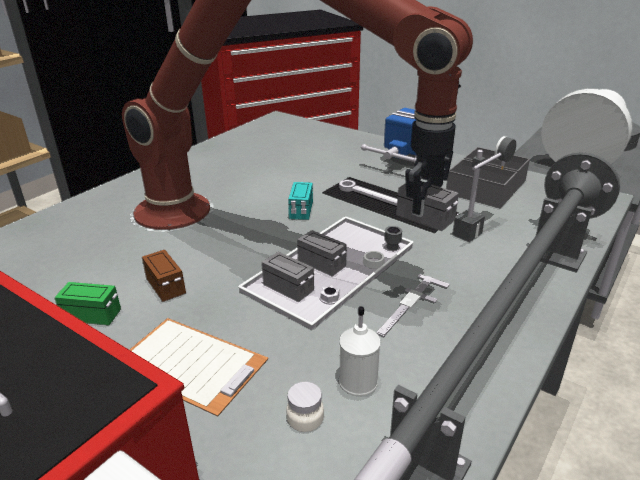

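View pics/fin_top.png

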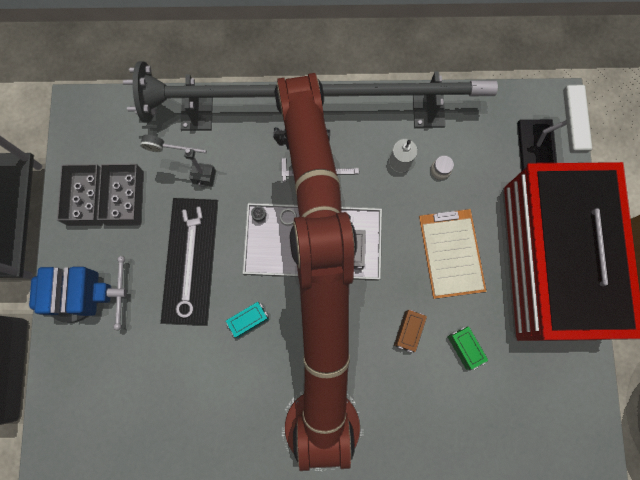

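```bash
python3 -c "
from h import *
import rig
st(); print(rig.hand_in())"
```

```text
t 36.40 pos [0.7087 0.0422 0.2   ] yaw_y 86.91 z [ 6.e-04  8.e-04 -1.e+00] F [-0.34  0.05 -7.97] M [0.015 0.047 0.004] open 0.0516 q [-0.03  0.74 -0.11  1.26  0.08  1.14  1.37]
the job is handed in; nothing more can be done
None
```

The left case is the one that rattles, and I handed in at 36.4 s still holding it for the inspector. The spanner is lying lengthways on the mat. I lifted each case, shook it with eight 70 mm strokes, and stood it back in order, left, middle, right, before picking the left one up again.

| Case | Moment shift end to end (N·m) | Weight (N) |
|---|---|---|
| Left | 0.094 | 7.2 |
| Middle | 0.014, opposite sign | 4.7 |
| Right | 0.034, about the size of the reading noise | 3.2 |

The weights agree: about 0.73 kg for the left case is more than a case can weigh without the ball, and the right case is too light to hold one.

**Final pose:** the case is level and still, with its near end at about x = 0.66 m, past the tray's far rim at about 0.60 m. Its underside is about 0.186 m above the bench.

**Last checks:**
- **Other cases:** a top view after they were set down showed the middle and right cases about 2 mm off their places in y. That is roughly the camera's accuracy, so I left them. In the last scene picture they were still standing in place.
- **Spanner and bystanders:** the last pictures show the spanner fully on the mat and no bystander visibly moved. The arm hid part of the tray and calliper in the final top view.
- **Measured pose:** the tool-position readings wandered by 2–3 mm while the arm settled, so I set positions from the commanded pose instead.

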